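# File the support seam off a printed dental model

## Task

File down the brown support seam on top of the printed dental model in the vise: with the flat file, make at least three long strokes straight across it towards the vise's stop, each from near the toe to near the handle, the file level and pressing lightly and steadily, and lift it clear before every return. The model is brittle and only lightly nipped: do not bear down hard, and do not drag it back off its stop. Then lay the file back on its rest as you found it, leaving the other things on the desk where they stand.

Things in the scene. Friction and masses are not known exactly. Their poses are not given: they have to be found in the camera images.
- file_grip (a point): Flat file; point on its centre line, half-way up its wooden handle (24 mm wide, 24 high), the place to grip from above. x to the toe, z up on the rest. Handle x -75 to +30 mm, ferrule to +38, steel blade to the toe at +188. Underside: handle 12 mm, blade 2.5 mm below this line. About 0.16 kg, balances near x = +75 mm.
- blade (a point): On the file's line 82 mm ahead of file_grip, 44 mm from the blade's handle end; same axes.
- toe (a point): The file's toe: middle of the blade's front end, 188 mm ahead of file_grip on the same line, same axes. The blade is flat, 20 mm wide, 5 mm thick, 150 mm long.
- rest: File rest fixed to the desk: blue-green plate 235 x 80 x 8 mm with two rubber bars across it. Origin on the desk below where file_grip lies; x along the file to its toe. Handle lies on the bar at x = -58 mm (top at 20 mm), blade on the bar at x = +100 mm (top at 29.5 mm), bars 14 mm wide, 66 long; file_grip is then 32 mm above the desk.
- vise: Blue-green bench vise fixed to the desk, base 110 (x) by 150 (y) mm, origin centre of its underside. x is the push direction. Rubber-faced jaws at y = +-31 to +-59 mm, x +-28 mm, tops at 100 mm, nip the model's sides. Screw and bar reach y = +110 mm. A work stop (aluminium) stands behind the model at x = 28 to 34 mm, top at 96 mm.
- jaws (a point): Point level with the jaws' tops, straight below the middle of the brown support seam on the beige printed dental model (62 wide, 14 mm thick) that stands heel up in the jaws, teeth to -x, back on the stop. The seam, 12 mm wide (y) and 14 long (x), 2 mm proud, is its highest place: 18 to 32 mm above this point, different each time; feel for it. Axes as the vise's.
- model (a joint): The printed model; how far it has slipped off its work stop towards -x, in m; 0 = bedded on the stop, as at the start. Only about 0.9 N of jaw friction holds it, so a file dragged back pulls it off, while a push in +x beds it.
- jar: Closed round dark blue jar with a white lid, 52 mm across, 60 mm high, beyond the vise. Origin at the centre of its underside. Leave alone.
- spare: Second beige dental model, lying teeth up, 62 by 62 by 25 mm, to the left. Origin at the centre of its underside. Leave alone.
- house: Small wooden house with a yellow roof, about 80 by 75 by 70 mm, left of the vise. Origin at the centre of its underside. Leave alone.
There are look-alikes about, which are no part of the job. Of the things that look like the vise, take the one that is nearest to the robot's base at the start. Of the things that look like the rest, take the one that is farthest to the robot's left at the start.

How it is judged:
By the outcome, as a careful person would: the job done as asked, in the order asked, and still so for the second after the job is handed in, with the robot touching nothing.
It also fails if it takes over 72 s, if anything falls off the work surface, if the arm or the gripper's body presses on something with over 40 N, if the wrist force passes 120 N, or if a joint passes its speed limit or range.

## Robot

A 6-joint arm with a two-finger parallel gripper is mounted at the origin on the work surface. World frame = base frame: x ahead of the robot, y to its left, z up, the work surface at z = 0. Lengths are in mm, angles in rad, forces in N, time in s.
With the tool pointing down it reaches from about 150 to 775 mm from the base axis. Payload 6.1 kg.
Tool frame: the origin (TCP) lies at the centre of the arm's flange, where the gripper is bolted on; the fingertips stand manip.nose_length ahead of it and the grasp point (between the pads) lies 155 mm ahead of it (manip.nose_length is the distance from the TCP to the fingertips, in mm); z points along the fingers, y is the direction in which the jaws open and shut (so a half turn about z gives the same grasp; the last joint's range is limited). The gripper opens to 85 mm and grips with 20 to 120 N. Pads are 22 mm wide; open, the fingers measure 114 mm over their backs; the gripper's body (76 mm by 85 mm) begins 54 mm behind the grasp point. The pads swing forward as they close: fully open they stand 13 mm farther back than shut.
Start: joints at [-1.259, 0.126, -0.04, 1.405, 0, 1.571], TCP at [161.049, -499.672, 404.695] pointing down, gripper open.
Joint ranges: [-2.72, 2.72], [-0.95, 1.95], [-1.27, 1.35], [-1.78, 2.02], [-1.46, 1.47], [-3.14, 3.14]. Speed limits (rad/s): [2.39, 2.39, 3.01, 3.14, 3.14, 3.14].

## Interface

Orientations are given as a unit quaternion [x, y, z, w].
In Python, from rig import manip gives the robot as it stands. The module is installed in compiled form; this text tells all that it offers.
- The arm moves only by the shell command python3 -m handwheel 'ROWS'. ROWS is a JSON object of lists of equal length, an entry for each row: "offset": the shift along the world's x, y, z in m, a list of three; "roll": the turn about the world's z in degrees; "grip": the finger opening in m, from 0 to 0.0854. A call has 1 to 8 rows; each row shifts and turns the commanded pose from where the row before left it; what a row does not reach is not made up. A row lasts 1/8 s, in which the tool goes at most 62.5 mm and 10.7 degrees, less where a joint would pass 70% of its speed; a pose out of reach is approached as far as the arm can. A call with a gripper value outside its range is refused whole. The fingers move at their own pace and stop on an object; the grip force is fixed at half the most. Time passes only in rows, so rows that do not move let the fingers close. It gives the time, the measured TCP pose, the force and the opening at its end, in the units of the state.
- manip.get_obs(): the state, without advancing time (a new reading comes with each control period).
- manip.camera(name): name is "scene" or "top"; returns (picture, depth): 400x640x3 uint8, blue, green, red; 400x640 float32, mm along the optical axis (not along the pixel's ray), 0 where there is no reading.
- manip.camera_info(name): a dict with "intrinsics" (3x3 intrinsics, pixels), "world_from_camera" (4x4, takes a point from camera to world coordinates). Camera axes: x right, y up, looking along -z (the intrinsics and any distortion apply to the point x, -y, -z); pixel columns grow to the right and rows downward; lengths in mm; the calibration is good to about 2 mm. A picture is of the moment at which its call begins. camera_info takes no time and is no camera call.
- manip.job_done(): hands the job in, once; it reports no verdict.
The state is a dict: "time_s": time; "qpos": joint angles; "qvel": joint speeds; "tau": joint torques, N m; "eef_pos": TCP position; "eef_rot": TCP orientation; "force": force on the tool from outside, world axes, zero at the start; "moment": the same for the moment, N m; "width": finger opening in mm.
Only numpy, scipy, OpenCV 4.12 (cv2) and the standard library are available. Lean on these libraries where they do the work, as an engineer would, in place of code of your own. Each camera call takes 0.05 s, during which the arm holds its last target.

## Working session

There is one attempt and no reset: what is moved stays moved. The work goes in short steps, Python scripts to look and compute and a shell command to move; the robot and the scene stay as the last step left them, time stands still between calls to the robot, and variables do not carry over. Pictures are saved under pics/ and viewed, and the job is handed in when it is done.

```bash
mkdir -p pics; ls
python3 - <<'E'
from rig import manip
import cv2,numpy as np,pickle
print(manip.get_obs(), manip.nose_length)
for n in("scene","top"):
    p,d=manip.camera(n); cv2.imwrite(f"pics/{n}0.png",p); np.save(f"pics/{n}0.npy",d)
    print(n,manip.camera_info(n))
E
```

```text
pics
{'time_s': 0.0, 'qpos': array([-1.25896374e+00,  1.26384571e-01, -4.06434218e-02,  1.40539779e+00,
        4.40090157e-05,  1.57077231e+00]), 'qvel': array([ 3.88876680e-04, -6.93794529e-05, -1.64456625e-03, -1.17966525e-03,
        9.32617358e-05,  1.06764359e-03]), 'tau': array([-1.63068889e-03, -4.35916901e+01,  3.52924025e+01,  1.73962105e-02,
       -2.23836091e-04, -7.94274854e-06]), 'eef_pos': array([ 161.03398394, -499.5460676 ,  403.90963383]), 'eef_rot': array([ 9.87867468e-01,  1.55297139e-01, -1.04767831e-04, -8.08262025e-04]), 'force': array([0.07948684, 0.05909659, 0.73031396]), 'moment': array([-0.00290976, -0.01948721,  0.0308994 ]), 'width': 84.93501940080975} 173.4
scene {'intrinsics': array([[442.82019439,   0.        , 318.09341683],
       [  0.        , 442.82019439, 200.88023762],
       [  0.        ,   0.        ,   1.        ]]), 'world_from_camera': array([[-1.17966694e-01, -8.31050117e-01,  5.43543524e-01,
         1.25455273e+03],
       [ 9.93017275e-01, -9.83162390e-02,  6.51966987e-02,
         2.58403492e+01],
       [-7.42569031e-04,  5.47439148e-01,  8.36845164e-01,
         1.10502967e+03],
       [ 0.00000000e+00,  0.00000000e+00,  0.00000000e+00,
         1.00000000e+00]])}
top {'intrinsics': array([[405.78644597,   0.        , 322.65522823],
       [  0.        , 405.78644597, 190.68267736],
       [  0.        ,   0.        ,   1.        ]]), 'world_from_camera': array([[-2.48893056e-02,  9.91373173e-01, -1.28684710e-01,
         4.21262825e+02],
       [-9.99688229e-01, -2.44257318e-02,  5.17956365e-03,
        -2.38979761e+01],
       [ 1.99166223e-03,  1.28773506e-01,  9.91672031e-01,
         1.37828434e+03],
       [ 0.00000000e+00,  0.00000000e+00,  0.00000000e+00,
         1.00000000e+00]])}
```

View pics/scene0.png

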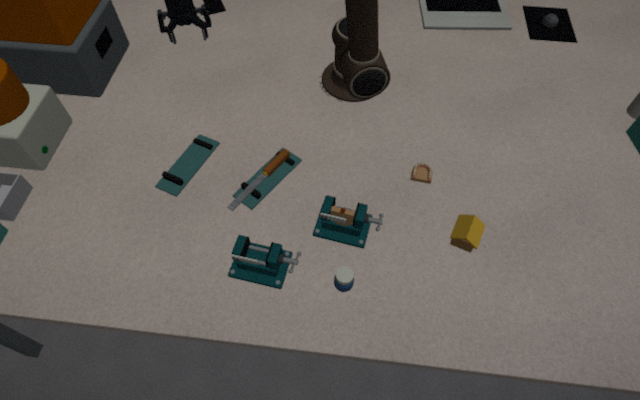

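View pics/top0.png

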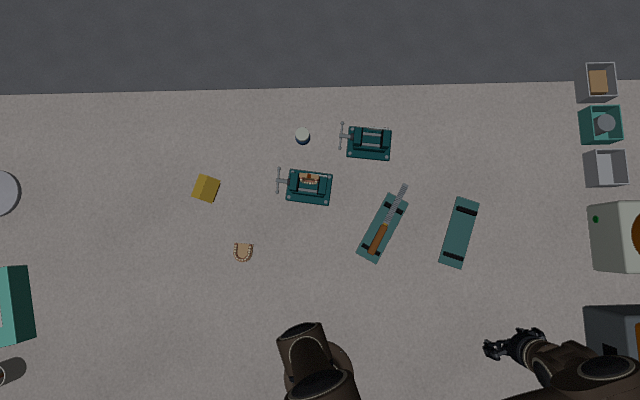

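The vise nearest the base (top px 310,187) holds the model, and the file lies on the left rest (383,228). The empty vise and the empty rest are the look-alikes. Next I'll zoom in and measure.

```bash
cat > h.py <<'E'
import numpy as np,cv2
from rig import manip
def ray(n,uv,z):
    I=manip.camera_info(n);K=I["intrinsics"];T=I["world_from_camera"]
    uv=np.atleast_2d(np.float64(uv))
    d=np.c_[(uv[:,0]-K[0,2])/K[0,0],-(uv[:,1]-K[1,2])/K[1,1],-np.ones(len(uv))]@T[:3,:3].T
    return T[:3,3]+d*((z-T[2,3])/d[:,2])[:,None]
def proj(n,P):
    I=manip.camera_info(n);K=I["intrinsics"];T=I["world_from_camera"]
    c=(np.atleast_2d(P)-T[:3,3])@T[:3,:3]
    return np.c_[K[0,0]*c[:,0]/-c[:,2]+K[0,2],-K[1,1]*c[:,1]/-c[:,2]+K[1,2]]
def cloud(n,d):
    I=manip.camera_info(n);K=I["intrinsics"];T=I["world_from_camera"]
    v,u=np.mgrid[:400,:640]
    c=np.stack([(u-K[0,2])/K[0,0]*d,-(v-K[1,2])/K[1,1]*d,-d],-1)
    return c@T[:3,:3].T+T[:3,3]
E
python3 - <<'E'
from h import *
p=cv2.imread("pics/top0.png");s=cv2.imread("pics/scene0.png")
a=cv2.resize(p[150:280,265:425],None,fx=5,fy=5,interpolation=cv2.INTER_CUBIC)[:600]
cv2.imwrite("pics/tz.png",np.clip(a*1.8,0,255))
b=cv2.resize(s[140:260,220:390],None,fx=4.7,fy=4.7,interpolation=cv2.INTER_CUBIC)
cv2.imwrite("pics/sz.png",np.clip(b*1.8,0,255))
c=cv2.resize(p[160:215,265:345],None,fx=10,fy=10,interpolation=cv2.INTER_CUBIC)
cv2.imwrite("pics/vz.png",np.clip(c*1.8,0,255))
P=cloud("top",np.load("pics/top0.npy"))
np.set_printoptions(precision=0,suppress=True,linewidth=200)
print(P[166:206:2,276:336:3,2])
E
```

```text
[[ -5.  92.  -1.   2.  -1.   4.  -3.   0.   4.   3.  -2. -13.  -2.   2.  -3.   3.  -0.  -1.   1.   0.]
 [ -3.  97.   4.   5.   2.   2.  -4.  -3.   1.   6.   2.  -3.   0.  -3.  -1.  -6.  -2.   2.  -0.   2.]
 [ -3.  93.  -8.   4.   2.  18.   9.  14.  10.  19.  -3.  -2.   4.  -3.  -2.  -4.  -1.   3.   1.  -6.]
 [  2.  90.   1.  -3.  -1.  23.  16.  19.  11.  13.  14.  13.  14.  15.  15.   3.  -3.  -3.  -5.   6.]
 [ -3.   6.   1.   3.   2.  98. 103.  95. 118. 115. 116. 122. 113.  92.  96.  87.  88.  15.  12.  -2.]
 [ -2.  -2.   1.   0.  15. 100. 103.  98. 114. 116. 121. 119. 112. 119. 118.  97.  98.  21.  18.   6.]
 [ 78.  81.  -1.  -5.  76. 101. 100.  97. 108.  91.  98. 111. 114. 114. 112. 100.  98.  94.  13.  -1.]
 [ 81.  81.  86.  78.  79.  96.  99. 101. 107.  82.  74.  74.  75. 111. 100.  94. 107.  15.  11.   2.]
 [ -0.  76.  78.  75.  78. 103. 103.  96.  50.  67.  63.  64.  68. 106.  98. 103. 105.  14.  12.  -0.]
 [ -1.   3.  -2.   2.  77. 100.  97.  97.  52.  57.  55.  56.  60.  58.  99. 100.  99.  17.  13.   0.]
 [ -4.  -1.  -2.   5.  12.  97.  96. 100.  56.  54.  53.  50.  55.  56
[... 378 characters left out ...]
  13.  25.  34.  48.  47.  53.  54.  62.  80.  94.  15.   3.   4.]
 [ -2.  -1.   1.  15.  19.  14.  14.  13.  15.  12.  12.   9.  13.  25.  43.  51.  14.  15.   1.   0.]
 [  2.  -2.  -2.   8.  19.  11.  12.  14.  11.  14.  17.  12.   9.  13.  15.  14.  17.  16.  -1.  -1.]
 [ -2.   4.  -0.  -5.  14.  16.  14.  12.  12.  17.  15.  22.  12.  13.  17.  15.  18.  12.   3.   0.]
 [ -1.   3.   3.   0.  -1.   5.   1.   5.   0.  11.  18.  12.  17.  12.  12.   9.  16.  11.  -1.  -2.]
 [  5.  -1.  -2.  -2.   1.   4.  -1.  -3.   1.   5.  -1.   2.   4.   2.  14.  18.  12.  12.   5.   6.]][ WARN:0@0.393] global loadsave.cpp:1063 imwrite_ Unsupported depth image for selected encoder is fallbacked to CV_8U.
```

View pics/tz.png

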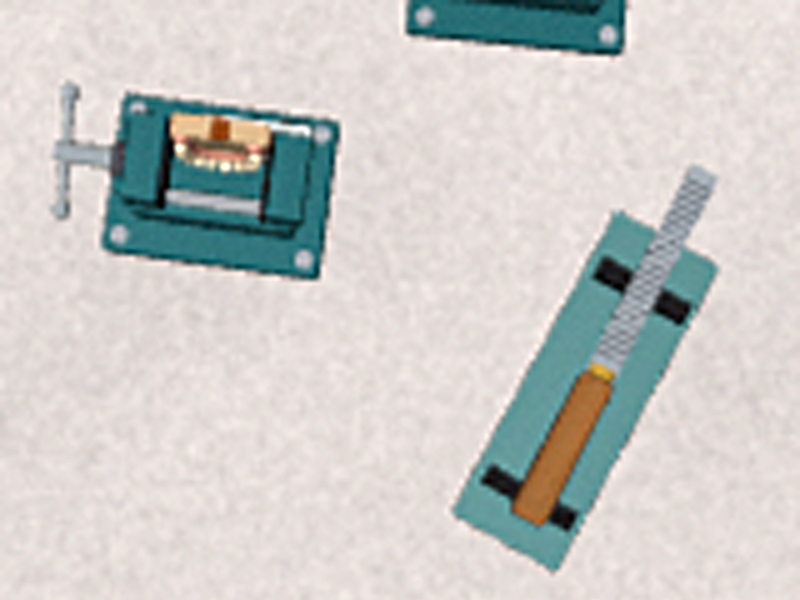

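View pics/sz.png

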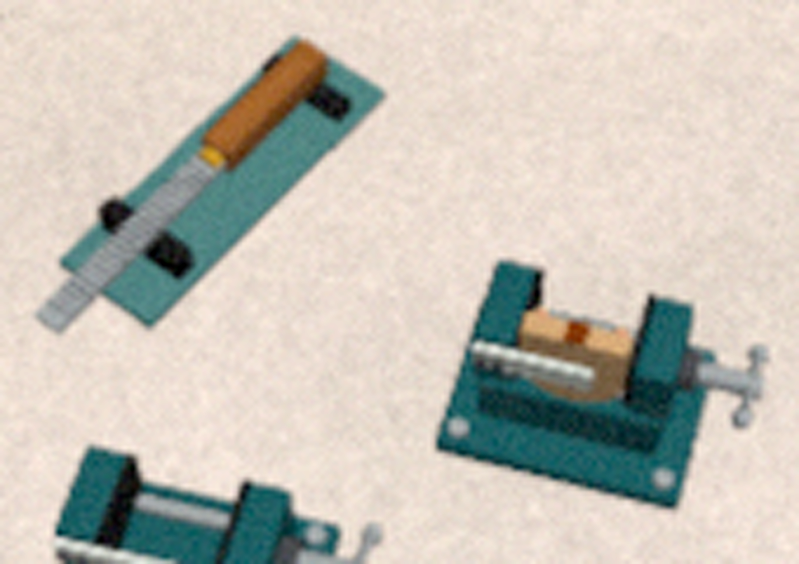

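View pics/vz.png

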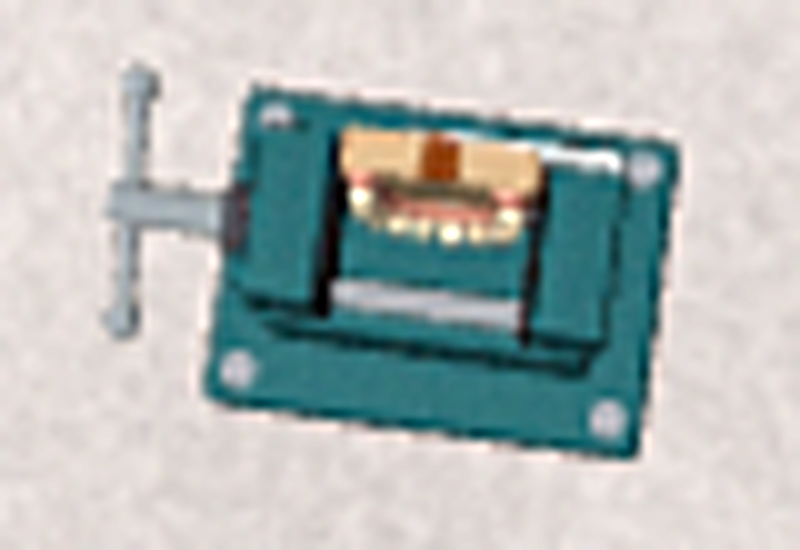

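Run:
```python
from h import *
np.set_printoptions(precision=1,suppress=True,linewidth=200)
p=cv2.imread("pics/top0.png");s=cv2.imread("pics/scene0.png")
# teal mask
def comp(m,near):
    n,l,st,c=cv2.connectedComponentsWithStats(m.astype(np.uint8))
    k=l[near[1],near[0]]
    if k==0:
        ys,xs=np.nonzero(l); i=np.argmin((xs-near[0])**2+(ys-near[1])**2);k=l[ys[i],xs[i]]
    return l==k
for n,im,vp,hp in(("top",p,(310,200),(377,240)),("scene",s,(342,236),(277,162))):
    hsv=cv2.cvtColor(im,cv2.COLOR_BGR2HSV); H,S,V=cv2.split(hsv)
    wood=(H>5)&(H<20)&(S>130)
    w=comp(wood,hp); ys,xs=np.nonzero(w); r=cv2.minAreaRect(np.c_[xs,ys].astype(np.float32)); print(n,"handle",w.sum(),r)
    c=cv2.boxPoints(r); print(" corners world z=40\n",ray(n,c,40)[:,:2])
    teal=(H>75)&(H<100)&(S>90)
    t=comp(teal,vp); ys,xs=np.nonzero(t); r=cv2.minAreaRect(np.c_[xs,ys].astype(np.float32)); print(n,"vise",t.sum(),r); 
    print(" corners z14\n",ray(n,cv2.boxPoints(r),14)[:,:2])
    # seam
    sp=(309,176) if n=="top" else (343,210)
    a=im[sp[1]-6:sp[1]+7,sp[0]-6:sp[0]+7].astype(int)
    hh=hsv[sp[1]-6:sp[1]+7,sp[0]-6:sp[0]+7]
    print(hh[...,1])
```

```text
top handle 228 ((376.7969665527344, 238.9246368408203), (8.040761947631836, 31.339359283447266), 25.559965133666992)
 corners world z=40
 [[ 391.9 -168.7]
 [ 482.8 -216.7]
 [ 470.9 -240.1]
 [ 380.2 -191.9]]
top vise 972 ((308.733642578125, 186.99781799316406), (43.48186111450195, 31.388883590698242), 7.594643592834473)
 corners z14
 [[570.8  96.6]
 [677.2  81.1]
 [653.7 -65.5]
 [547.7 -48.5]]
[[ 23  18   0  11  23  23  19  19  18  17  14  16  16]
 [184 193 166 107 105  71  58  35  31   6   7  19  27]
 [215 231 176 131 184 205 251 230 242 180 114 109 109]
 [ 99  99  82  66  65 129  72  23  36  45  87 148 213]
 [ 98  96  93  86 139 210 167 141  75  59  61  65  44]
 [ 90  94  92  82 172 239 248 225  94  91  93  96  89]
 [ 90  89  87 100 193 230 224 200  90  92  91  93  94]
 [103  99  89 112 190 255 233 200  86  87  89  92  93]
 [111 104 101  99 105  99 117 107  96  96  97  94  96]
 [127 122 114 105 113  91  95 109 104  99  96 106  82]
 [102 128 116 111 110 109  83  78 102 106 110 128 110]
 [ 77  87  79 116 102 119 111 114 114 111 119  94  37]
 [ 47  54  61  45  60  49  66  55  89  74  9
[... 403 characters left out ...]
30  30  24  30  26  28  30  30  30  28]
 [ 26  30  28  28  28  26  32  21  30  30  30  28  28]
 [  8  10  15  15  21  30  28  27  30  30  23  30  25]
 [ 70  59  30  17  30  21  13  16  19  22  27  26  30]
 [111 104  83  91 123  97  78  77  36   0  11  16  28]
 [111 108 111 128 255 255 248 174 104  58  48  14   8]
 [113 115 116 150 235 232 255 245 129 100  94  81  64]
 [110 121 125 194 255 237 234 183 140 116 112 107 114]
 [113 117 113 194 203 244 251 149 117 116 114 113 112]
 [114 121 145 120 151 137 149 124 110 111 111 114 115]
 [116 110 114  96 113 108 108 120 118 113 109 107 108]
 [112 123 116 110 118 109 101 109 114 126 120 108 129]
 [ 20  40  57  95 110 118 114 108 103 112 107 106 110]]
```

Run:
```python
from h import *
np.set_printoptions(precision=1,suppress=True,linewidth=200)
def z2(pts,s,o): return (np.float64(pts)+.5)/s-.5+o
c=z2([(250,90),(675,145),(638,460),(208,402)],10,(265,160))
P=ray("top",c,14)[:,:2];print("vise corners\n",P,"ctr",P.mean(0))
for a,b in((3,0),(2,1)):d=P[b]-P[a];print(np.hypot(*d),np.degrees(np.arctan2(d[1],d[0])))
for a,b in((1,0),(2,3)):d=P[b]-P[a];print(np.hypot(*d),np.degrees(np.arctan2(-d[0],d[1])))
# seam by saturation-weighted
p=cv2.imread("pics/top0.png");s=cv2.imread("pics/scene0.png")
cs={}
for n,im,sp in(("top",p,(308,175)),("scene",s,(342,210))):
    S=cv2.cvtColor(im,cv2.COLOR_BGR2HSV)[...,1].astype(float)
    y0,y1,x0,x1=(sp[1]-2,sp[1]+4,sp[0]-3,sp[0]+4)
    w=np.clip(S[y0:y1,x0:x1]-115,0,120)
    if n=="top": w[0]=0
    v,u=np.mgrid[y0:y1,x0:x1]; cs[n]=((u*w).sum()/w.sum(),(v*w).sum()/w.sum()); print(n,cs[n],w.sum()/120)
for z in(116,120,124,128,132):print(z,ray("top",cs["top"],z)[0,:2],ray("scene",cs["scene"],z)[0,:2])
# handle pixels
for n,im,hp,reg in(("top",p,(377,240),None),("scene",s,(277,162),None)):
    hsv=cv2.cvtColor(im,cv2.COLOR_BGR2HSV);H,S,V=cv2.split(hsv)
    m=((H>5)&(H<20)&(S>130)).astype(np.uint8)
    k,l,st,ce=cv2.connectedComponentsWithStats(m); i=l[hp[1],hp[0]]
    ys,xs=np.nonzero(l==i); w=ray(n,np.c_[xs,ys],44)[:,:2]
    m0=w.mean(0);U,D,V=np.linalg.svd(w-m0);print(n,"handle centroid z44",m0,"ang",np.degrees(np.arctan2(V[0,1],V[0,0])))
tip=z2([(706,172)],5,(265,150));rear=z2([(531,520)],5,(265,150)); fer=z2([(601,370)],5,(265,150))
T=ray("top",tip,34.5)[0];R=ray("top",rear,40)[0];F=ray("top",fer,41)[0]
print("tip",T,"rear",R,"fer",F);d=T-R;print(np.hypot(*d[:2]),np.degrees(np.arctan2(d[1],d[0])))
tip=z2([(52,320)],4.7,(220,140));rear=z2([(312,55)],4.7,(220,140))
T=ray("scene",tip,34.5)[0];R=ray("scene",rear,44)[0];print("scene",T,R);d=T-R;print(np.hypot(*d[:2]),np.degrees(np.arctan2(d[1],d[0])))
```

```text
vise corners
 [[677.3  80.1]
 [654.7 -64.5]
 [547.3 -49. ]
 [570.5  95.8]] ctr [612.4  15.6]
107.89524753421037 -8.382926905488805
108.52073352198113 -8.20371184414769
146.27965982125036 -8.883787194416891
146.6258697483804 -9.126827657805991
top (np.float64(308.5600287562904), np.float64(175.71315600287562)) 11.591666666666667
scene (np.float64(342.0857690464782), np.float64(210.66459032103498)) 17.391666666666666
116 [633.7  12.7] [635.3  15.1]
120 [633.   12.6] [637.8  15.1]
124 [632.4  12.5] [640.3  15.2]
128 [631.7  12.4] [642.8  15.2]
132 [631.   12.3] [645.3  15.3]
top handle centroid z44 [ 429.7 -204.4] ang 150.62716456491682
scene handle centroid z44 [ 437.7 -199.3] ang -28.364616424794953
tip [ 611.3 -309.8   34.5] rear [ 384.2 -182.7   40. ] fer [ 480.6 -232.5   41. ]
260.2327901078911 -29.228994596103558
scene [ 611.7 -303.2   34.5] [ 395.3 -176.9   44. ]
250.5521500751842 -30.25684444662722
```

```bash
python3 -m handwheel '{"offset":[[0.03,0.03,0]],"roll":[10],"grip":[0.085]}'
python3 - <<'E'
from h import *
o=manip.get_obs();print(o["qpos"],o["eef_pos"],o["eef_rot"],o["time_s"])
# rest plate from images; depth heights of seam and jaw
np.set_printoptions(precision=1,suppress=True)
p=cv2.imread("pics/top0.png");P=cloud("top",np.load("pics/top0.npy"))
print("seam",P[174:178,307:311,2].mean(),P[174:178,307:311,2],"jawR",np.median(P[180:190,320:326,2]),"jawL",np.median(P[176:186,292:296,2]))
for n in("top","scene"):
    im=cv2.imread(f"pics/{n}0.png");H,S,V=cv2.split(cv2.cvtColor(im,cv2.COLOR_BGR2HSV))
    t=((H>75)&(H<100)&(S>60)).astype(np.uint8)
    x0,y0,x1,y1=(350,185,420,270) if n=="top" else (228,140,305,215)
    t2=np.zeros_like(t);t2[y0:y1,x0:x1]=t[y0:y1,x0:x1]
    ys,xs=np.nonzero(cv2.morphologyEx(t2,cv2.MORPH_OPEN,np.ones((2,2),np.uint8)));W=ray(n,np.c_[xs,ys],8)[:,:2].astype(np.float32)
    r=cv2.minAreaRect(W);print(n,r)
E
```

```text
time_s: 0.22
eef_pos: [190.5, -470.5, 403.7]
eef_rot: [0.97, 0.241, -0.0, -0.001]
force: [0.8, 0.3, 0.7]
width: 84.7
[-1.18604015e+00  9.33531564e-02 -7.82218079e-02  1.40036717e+00
 -3.32197521e-04  1.46827972e+00] [ 190.46986425 -470.47581533  403.7483453 ] [ 9.70466980e-01  2.41233260e-01 -2.45027206e-04 -5.43844138e-04] 0.225
seam 120.27891813606156 [[120.  121.  122.2 122. ]
 [117.  123.4 123.8 120.6]
 [121.4 122.  119.1 114.8]
 [120.6 116.4 123.2 116.9]] jawR 100.33688195608852 jawL 99.42047315269906
top ((466.1814270019531, -230.44171142578125), (78.10750579833984, 231.6085968017578), 59.153709411621094)
scene ((476.1010437011719, -220.75192260742188), (76.56773376464844, 231.0064697265625), 59.294334411621094)
```

```bash
python3 -m handwheel '{"offset":[[0.03,0.03,0],[0.03,0.03,0],[0.03,0.03,0],[0.03,0.03,0],[0.03,0.03,-0.01],[0.03,0.03,-0.02],[0.03,0.03,-0.03],[0.03,0.03,-0.03]],"roll":[10.2,10.2,10.2,10.2,10.2,10.2,10.2,10.2],"grip":[0.085,0.085,0.085,0.085,0.085,0.085,0.085,0.085]}'
python3 -m handwheel '{"offset":[[0.01,0.012,-0.02],[0.0075,0,-0.016],[0,0,0],[0,0,0],[0,0,0]],"roll":[10.2,10.2,10.2,10.2,0],"grip":[0.085,0.085,0.06,0.06,0.06]}'
python3 - <<'E'
from h import *
o=manip.get_obs();print(o["qpos"],o["eef_pos"],np.degrees(2*np.arctan2(o["eef_rot"][1],o["eef_rot"][0])),o["force"],o["moment"])
for n in("scene","top"):
    p,d=manip.camera(n); cv2.imwrite(f"pics/{n}1.png",p); np.save(f"pics/{n}1.npy",d)
    g=o["eef_pos"]-[0,0,155]; uv=proj(n,[g,g-[0,0,18]])
    print(n,uv)
    c=uv[0].astype(int); y,x=c[1]-40,c[0]-50
    z=cv2.resize(p[y:y+80,x:x+105],None,fx=7,fy=7,interpolation=cv2.INTER_CUBIC);z=np.clip(z*1.8,0,255).astype(np.uint8)
    for q in uv: cv2.circle(z,tuple(((q-[x,y]+.5)*7).astype(int)),3,(0,0,255),-1)
    cv2.imwrite(f"pics/{n}1z.png",z)
E
```

```text
time_s: 1.23
eef_pos: [431.8, -228.5, 313.7]
eef_rot: [0.575, 0.818, -0.0, 0.0]
force: [0.3, -0.9, 0.2]
width: 85.3
time_s: 1.85
eef_pos: [448.5, -217.6, 278.3]
eef_rot: [0.257, 0.966, 0.0, -0.0]
force: [-0.2, 0.6, 0.2]
width: 60.0
[-4.51693153e-01  1.07885495e-01 -3.39084470e-01  1.12471454e+00
  1.07554131e-05  6.91128308e-02] [ 448.45209502 -217.56283833  278.27227032] 150.1600149073229 [-0.2418493   0.58749881  0.17333971] [ 0.02016381  0.0337173  -0.00223256]
scene [[267.45109666 146.59059661]
 [268.04672502 150.60503598]]
top [[384.52018274 232.89249349]
 [383.63705711 233.04020101]]
```

View pics/scene1z.png

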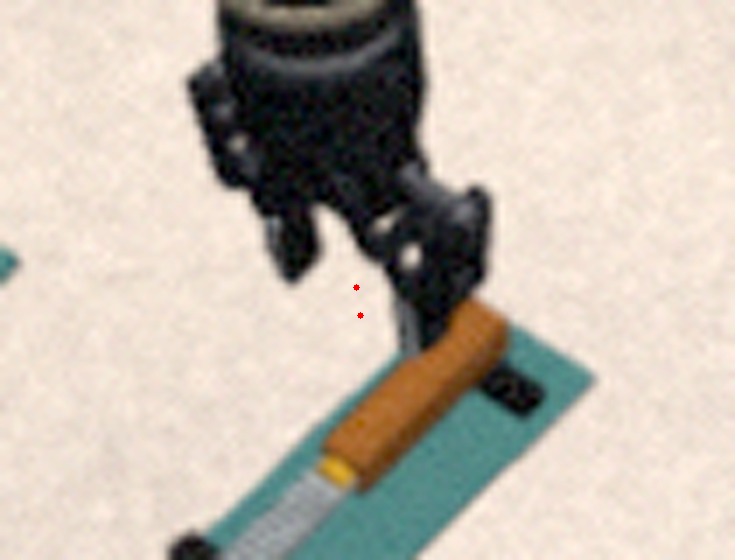

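View pics/top1z.png

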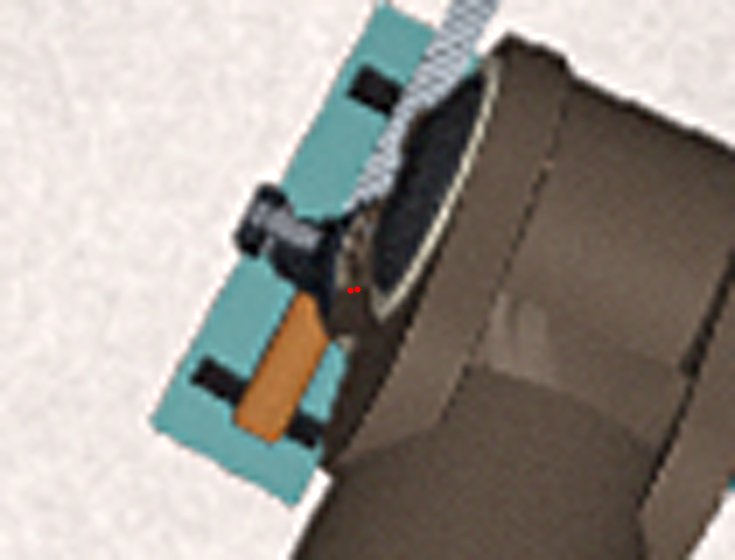

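Run:
```python
from h import *
np.set_printoptions(precision=1,suppress=True)
for n,hp,roi in(("top",(377,240),(350,185,420,270)),("scene",(277,162),(228,140,305,215))):
    im=cv2.imread(f"pics/{n}0.png");P=cloud(n,np.load(f"pics/{n}0.npy"));H,S,V=cv2.split(cv2.cvtColor(im,cv2.COLOR_BGR2HSV))
    m=((H>5)&(H<20)&(S>130)).astype(np.uint8);k,l,st,ce=cv2.connectedComponentsWithStats(m)
    h=P[l==l[hp[1],hp[0]]];h=h[(h[:,2]>36)];print(n,"handle",len(h),h.mean(0))
    t=((H>75)&(H<100)&(S>60));x0,y0,x1,y1=roi;q=np.zeros_like(t);q[y0:y1,x0:x1]=t[y0:y1,x0:x1]
    W=P[q];print("plate z",np.median(W[:,2]),W.mean(0))
    # desk patch
    D=P[200:300,180:225] if n=="scene" else P[230:300,290:340]
    print("desk z",np.median(D[...,2]))
    # other objects: yellow roof, jar lid, spare
    for name,mm in(("yellow",(H>20)&(H<32)&(S>150)&(V>60)),):
        k,l,st,ce=cv2.connectedComponentsWithStats(mm.astype(np.uint8));i=1+np.argmax(st[1:,4]);print(name,st[i],P[l==i].mean(0),np.median(P[l==i],0))
    w=(S<40)&(V>130); 
    lid=(302,134) if n=="top" else (344,275)
    a=P[lid[1]-5:lid[1]+4,lid[0]-5:lid[0]+6]; a=a[a[...,2]>50]; print("lid",a.mean(0),len(a))
```

```text
top handle 225 [ 429.9 -203.7   50.2]
plate z 8.47145095850965 [ 467.4 -223.9   11.5]
desk z 0.3491366344542257
yellow [191 174  29  29 524] [609.8 352.4  61.4] [610.8 351.8  56.4]
lid [788.2  33.5  59.3] 98
scene handle 224 [ 442.7 -199.3   53.2]
plate z 8.676896733336434 [ 492.7 -218.6   13.1]
desk z 0.41245975344929775
yellow [451 215  34  33 704] [619.3 358.2  60.9] [617.9 358.1  57.7]
lid [803.1  35.7  92.1] 99
```

```bash
python3 -m handwheel '{"offset":[[0,0,-0.02],[0,0,-0.02],[0,0,-0.01],[0,0,0]],"roll":[0,0,0,0],"grip":[0.06,0.06,0.06,0.06]}'
python3 - <<'E'
from h import *
o=manip.get_obs();print(o["eef_pos"],o["force"])
for n in("scene","top"):
    p,d=manip.camera(n); cv2.imwrite(f"pics/{n}2.png",p); np.save(f"pics/{n}2.npy",d)
    g=o["eef_pos"]-[0,0,173]; uv=proj(n,[g])
    print(n,uv)
    c=uv[0].astype(int); y,x=c[1]-30,c[0]-40
    z=cv2.resize(p[y:y+60,x:x+80],None,fx=10,fy=10,interpolation=cv2.INTER_CUBIC);z=np.clip(z*2.2,0,255).astype(np.uint8)
    for q in uv: cv2.circle(z,tuple(((q-[x,y]+.5)*10).astype(int)),3,(0,0,255),-1)
    cv2.imwrite(f"pics/{n}2z.png",z)
E
```

```text
time_s: 2.45
eef_pos: [448.3, -217.6, 228.2]
eef_rot: [0.257, 0.966, 0.0, -0.001]
force: [0.4, 0.3, 0.1]
width: 59.7
[ 448.28674782 -217.58345318  228.22426692] [0.44310904 0.27521146 0.07637365]
scene [[269.63505988 161.24633886]]
top [[381.31599807 233.48089981]]
```

View pics/scene2z.png

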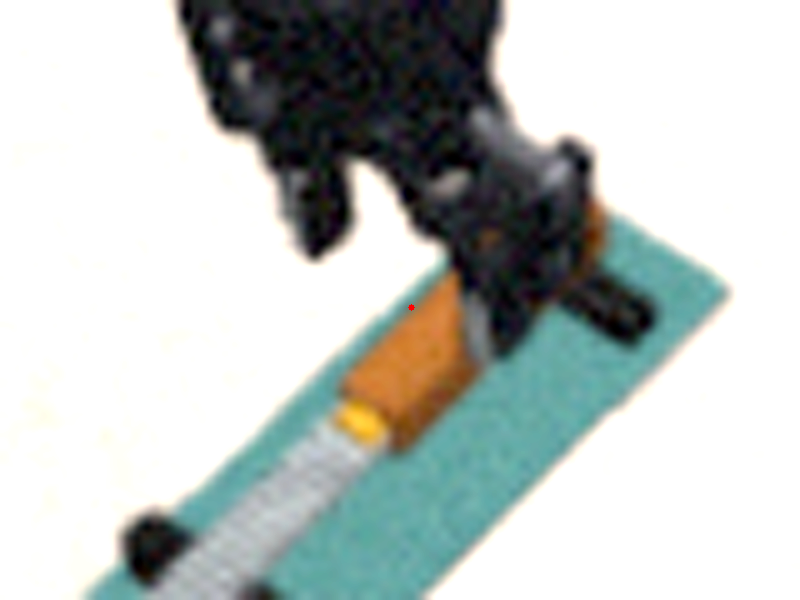

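View pics/top2z.png

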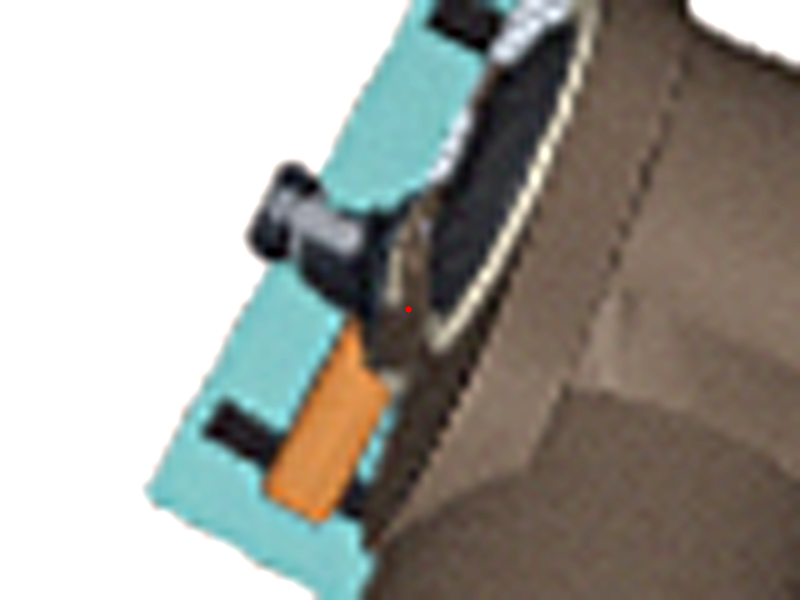

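Run:
```python
from h import *
np.set_printoptions(precision=1,suppress=True)
def zz(q): return (np.float64(q)+.5)/10-.5+[229,131]
o=manip.get_obs();e=o["eef_pos"]
a=np.radians(-29.9);ax=np.array([np.cos(a),np.sin(a)]);ny=np.array([-ax[1],ax[0]])
def rep(n,q,z):
    w=ray("scene",zz([q]),z)[0,:2]-e[:2]; print(n,"along",w@ax,"lat",w@ny)
rep("ferrule centre top z~40",(362,418),40)
rep("handle top edge L front",(345,385),44);rep("handle top edge R front",(403,432),44)
rep("handle top edge L back",(450,288),44)
rep("tipL",(318,258),57);rep("tipR",(495,352),57)
rep("mid",(406,305),57)
# same features in pic0 for full blade: tip
w=ray("scene",[[230.5,208]],34.5)[0,:2]-e[:2];print("toe",w@ax,w@ny)
I=cv2.imread("pics/scene0.png");z=cv2.resize(I[140:215,225:310],None,fx=8,fy=8,interpolation=cv2.INTER_CUBIC);cv2.imwrite("pics/f0.png",np.clip(z.astype(int)*2,0,255).astype(np.uint8))
```

```text
ferrule centre top z~40 along 32.26717324992424 lat 6.582448651366172
handle top edge L front along 27.927678261678537 lat -3.282898912090637
handle top edge R front along 30.98669162933109 lat 22.061719741980365
handle top edge L back along -19.44463536173237 lat -1.766475699725519
tipL along 2.823507243550143 lat -33.723856735752165
tipR along -1.4526131976510488 lat 32.12836658702523
mid along 0.759318664873768 lat -0.6747755243505014
toe 184.89449787037984 7.548589465089202
```

View pics/f0.png

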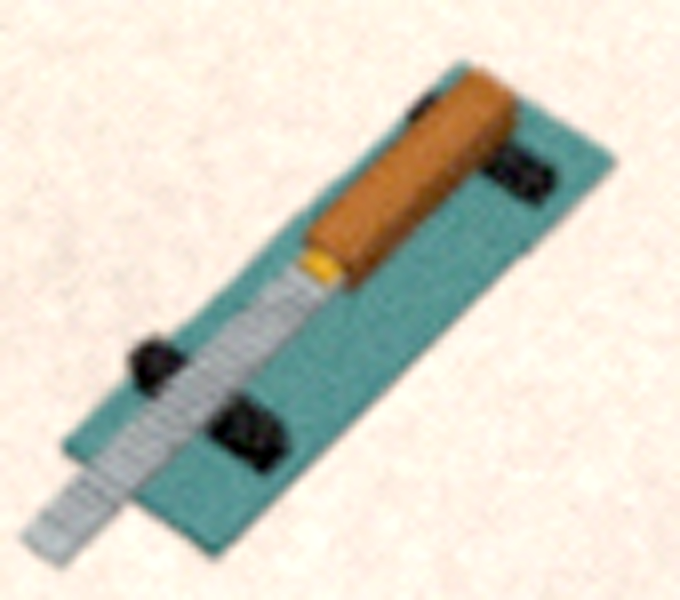

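Run:
```python
from h import *
e=np.array([161.03,-499.55,403.9]);a=np.radians(-72.13);j=np.array([np.cos(a),np.sin(a),0])
for n in("top","scene"):
    I=cv2.imread(f"pics/{n}0.png")
    pts=[e+s*50*j-[0,0,z] for s in(-1,0,1) for z in(100,155)]
    uv=proj(n,pts);print(n,uv.round(1).tolist())
    c=uv[2].astype(int);x,y=max(c[0]-40,0),max(c[1]-30,0)
    z=cv2.resize(I[y:y+60,x:x+80],None,fx=10,fy=10,interpolation=cv2.INTER_CUBIC);z=np.clip(z.astype(int)*3,0,255).astype(np.uint8)
    for i,q in enumerate(uv): cv2.circle(z,tuple(((q-[x,y]+.5)*10).astype(int)),4,(0,0,255) if i%2 else (0,255,0),-1)
    cv2.imwrite(f"pics/g{n}.png",z)
```

```text
top [[492.7, 348.4], [484.2, 343.1], [510.9, 341.6], [501.4, 336.7], [529.0, 334.9], [518.6, 330.3]]
scene [[201.6, 21.0], [205.6, 37.0], [184.4, 23.0], [189.0, 39.0], [167.1, 25.0], [172.3, 41.0]]
```

View pics/gtop.png

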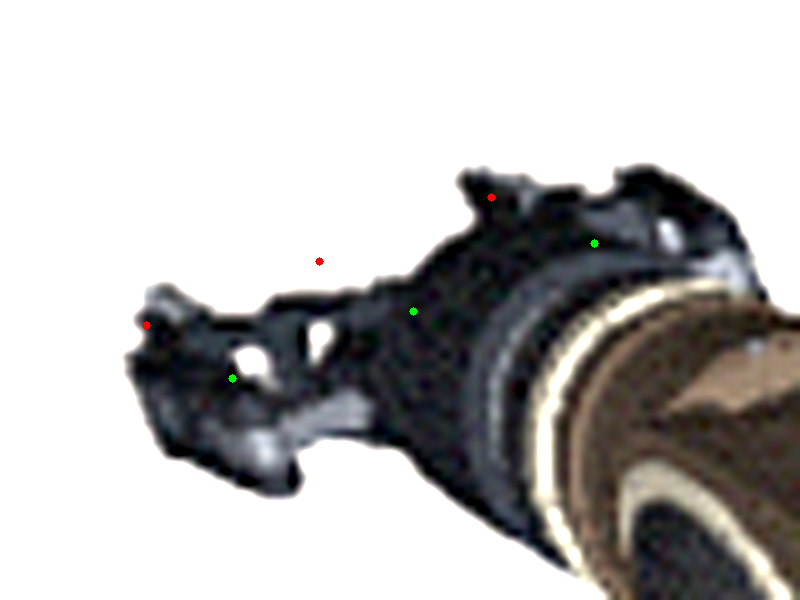

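View pics/gscene.png

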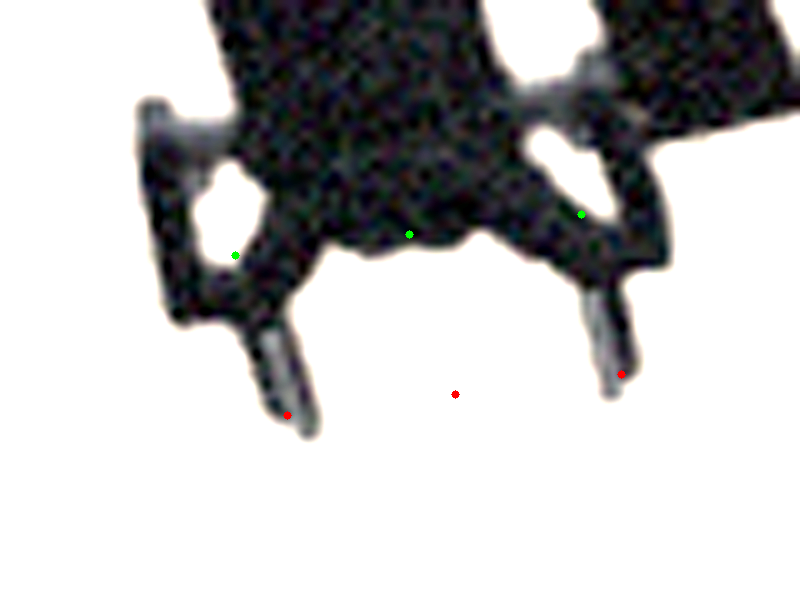

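```bash
python3 -m handwheel '{"offset":[[0.001,0.005,-0.01],[0,0,-0.012],[0,0,-0.01],[0,0,-0.009],[0,0,0]],"roll":[0,0,0,0,0],"grip":[0.06,0.06,0.06,0.045,0.045]}'
python3 - <<'E'
from h import *
o=manip.get_obs();print(o["eef_pos"],o["force"],o["width"])
for n in("scene",):
    p,d=manip.camera(n); cv2.imwrite(f"pics/{n}3.png",p)
    g=o["eef_pos"]-[0,0,155]; uv=proj(n,[g])
    print(n,uv)
    c=uv[0].astype(int); y,x=c[1]-30,c[0]-40;print(x,y)
    z=cv2.resize(p[y:y+60,x:x+80],None,fx=10,fy=10,interpolation=cv2.INTER_CUBIC);z=np.clip(z.astype(int)*3,0,255).astype(np.uint8)
    for q in uv: cv2.circle(z,tuple(((q-[x,y]+.5)*10).astype(int)),3,(0,0,255),-1)
    cv2.imwrite(f"pics/{n}3z.png",z)
E
```

```text
time_s: 3.18
eef_pos: [449.2, -212.5, 186.7]
eef_rot: [0.257, 0.967, 0.0, -0.001]
force: [-0.4, 0.8, -0.1]
width: 45.0
[ 449.176521   -212.5349559   186.70686226] [-0.38236276  0.82540116 -0.0532488 ] 45.02170116217916
scene [[271.92548311 166.42283744]]
231 136
```

View pics/scene3z.png

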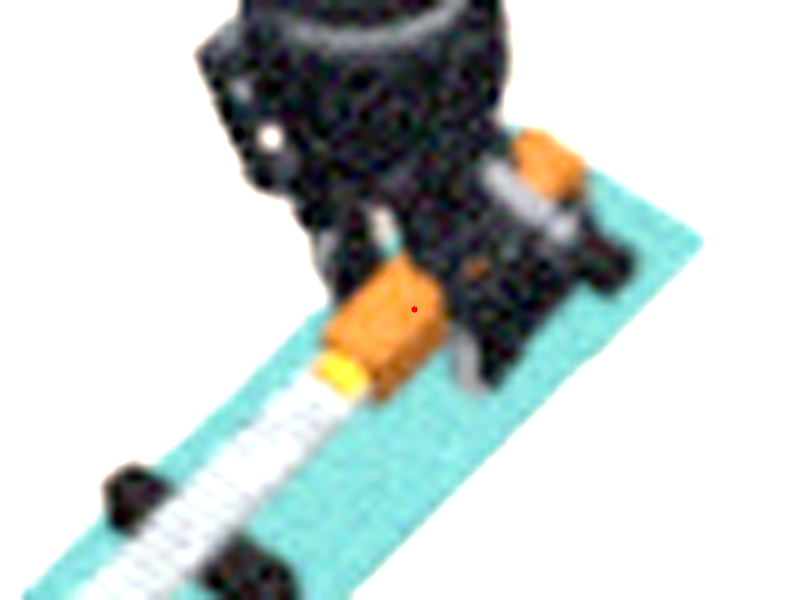

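Run:
```python
from h import *
o=manip.get_obs();e=o["eef_pos"];a=np.radians(-29.9);ax=np.array([np.cos(a),np.sin(a)]);ny=np.array([-ax[1],ax[0]])
for q,z in(((341,373),40),((322,340),44),((372,378),44),((443,300),44),((462,385),16)):
    w=ray("scene",[(np.float64(q)+.5)/10-.5+[231,136]],z)[0,:2]-e[:2];print(w@ax,w@ny)
```

```text
35.88352066016507 2.787541965271538
31.909557498608212 -7.548981193226488
33.81932397270576 13.696200571769195
-1.4361318314048146 11.911230794886578
5.0304897573975715 21.83902947932556
```

```bash
python3 -m handwheel '{"offset":[[0.001,0.002,0],[0,0,0]],"roll":[0,0],"grip":[0.04,0.032]}'
python3 -m handwheel '{"offset":[[0,0,0],[0,0,0]],"roll":[0,0],"grip":[0.028,0.026]}'
python3 -m handwheel '{"offset":[[0,0,0],[0,0,0],[0,0,0],[0,0,0]],"roll":[0,0,0,0],"grip":[0.015,0,0,0]}'
python3 -c "
from h import *
o=manip.get_obs();print(o['eef_pos'],o['force'],o['moment'],o['width'])"
```

```text
time_s: 3.48
eef_pos: [450.8, -210.7, 188.1]
eef_rot: [0.257, 0.967, -0.0, 0.0]
force: [-0.2, -0.6, 0.2]
width: 31.8
time_s: 3.72
eef_pos: [450.6, -210.8, 187.9]
eef_rot: [0.257, 0.967, -0.0, 0.0]
force: [-0.8, -0.5, 0.1]
width: 26.1
time_s: 4.22
eef_pos: [450.7, -210.8, 188.1]
eef_rot: [0.257, 0.967, -0.0, 0.0]
force: [-0.5, 0.4, 4.9]
width: 23.5
[ 450.67692973 -210.75744605  188.07741062] [-0.53602204  0.44368402  4.89936883] [-0.00047805  0.11585741 -0.05324163] 23.507941221686597
```

```bash
python3 -m handwheel '{"offset":[[0,0,0.006],[0,0,0.012],[0,0,0.02],[0,0,0.025],[0,0,0.025],[0,0,0.025],[0,0,0.017],[0,0,0.01]],"roll":[0,0,0,0,0,0,0,0],"grip":[0,0,0,0,0,0,0,0]}'
python3 -m handwheel '{"offset":[[0,0.015,0],[0,0.03,0],[0.002,0.04,0],[0.002,0.045,0],[0.002,0.045,0],[0.002,0.04,0],[0.002,0.025,0],[0.002,0.012,0]],"roll":[2,3,3,3,3,3,2,2.1],"grip":[0,0,0,0,0,0,0,0]}'
python3 - <<'E'
from h import *
np.set_printoptions(precision=2,suppress=True)
o=manip.get_obs();print(o['eef_pos'],o['force'],o['moment'],o['width'],np.degrees(2*np.arctan2(o["eef_rot"][1],o["eef_rot"][0])))
for n in("scene","top"):
    p,d=manip.camera(n); cv2.imwrite(f"pics/{n}4.png",p);np.save(f"pics/{n}4.npy",d)
    x,y=(270,140) if n=="scene" else (260,150)
    z=cv2.resize(p[y:y+110,x:x+140],None,fx=5.4,fy=5.4,interpolation=cv2.INTER_CUBIC);z=np.clip(z.astype(int)*2,0,255).astype(np.uint8)
    cv2.imwrite(f"pics/{n}4z.png",z)
E
```

```text
time_s: 5.22
eef_pos: [450.6, -210.7, 328.7]
eef_rot: [0.257, 0.967, -0.0, 0.0]
force: [-0.4, -0.7, -1.3]
width: 23.3
time_s: 6.22
eef_pos: [461.9, 43.1, 326.8]
eef_rot: [0.073, 0.997, -0.0, -0.001]
force: [-0.1, -0.0, -1.1]
width: 23.1
[461.91  43.07 326.76] [-0.13 -0.01 -1.09] [0.04 0.04 0.04] 23.06626200807897 171.63905895367915
```

View pics/scene4z.png

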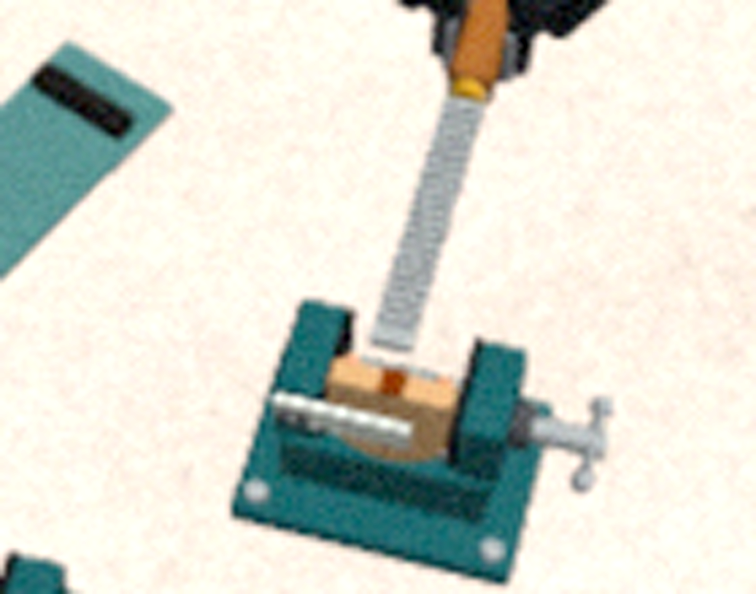

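View pics/top4z.png

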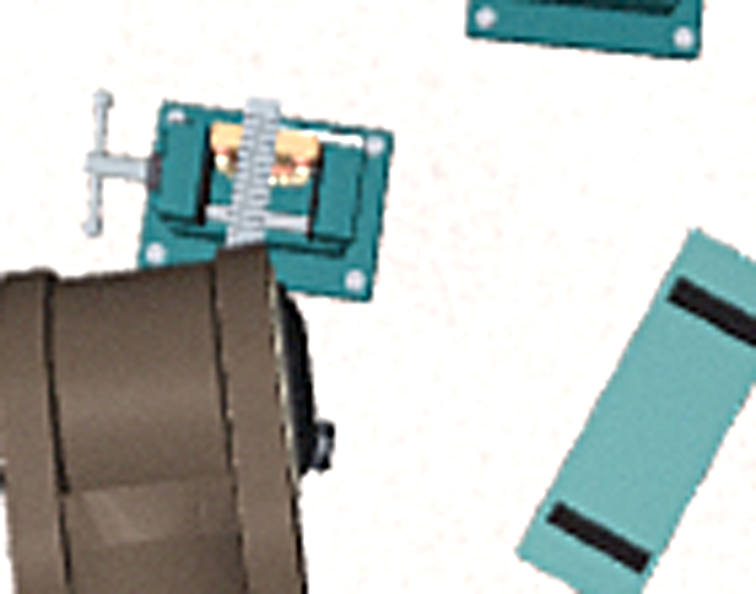

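Run:
```python
from h import *
np.set_printoptions(precision=2,suppress=True)
o=manip.get_obs();e=o['eef_pos'];
for yaw in(-8.4,):
  a=np.radians(yaw);ax=np.array([np.cos(a),np.sin(a),0]);g=e-[0,0,156.1]
  toe=g+188*ax+[0,0,2.5];hb=g+38*ax+[0,0,2.5]
  for n,t,h,off in(("scene",(392,345),(464,100),(270,140)),("top",(264,100),(244,240),(260,150))):
    f=lambda q:(np.float64(q)+.5)/5.4-.5+off
    print(n,"pred toe",proj(n,toe)[0],"meas",f(t)," pred bladeback",proj(n,hb)[0],"meas",f(h))
    for z in(-6,0,6):print("   toe z",toe[2]+z,ray(n,[f(t)],toe[2]+z)[0,:2]-toe[:2])
P=cloud("top",np.load("pics/top4.npy"))
# blade heights along the blade
print(P[170:193:2,302:312,2].max(1))
for v in range(169,194,2):
    r=P[v,300:315]; b=r[r[:,2]>150]; print(v,len(b),b.mean(0) if len(b) else None)
```

```text
scene pred toe [342.56 202.92] meas [342.19 203.48]  pred bladeback [355.55 157.66] meas [355.52 158.11]
   toe z 167.42286581816458 [-2.11 -0.86]
   toe z 173.42286581816458 [ 1.79 -0.79]
   toe z 179.42286581816458 [ 5.68 -0.71]
top pred toe [307.13 167.81] meas [308.48 168.11]  pred bladeback [300.75 217.18] meas [304.78 194.04]
   toe z 167.42286581816458 [ 0.1  -3.88]
   toe z 173.42286581816458 [-1.03 -4.05]
   toe z 179.42286581816458 [-2.16 -4.22]
[1378.28  174.96  172.88  176.63  174.73  175.05  173.34 1378.28  176.55
  176.19  177.16  177.92]
169 8 [616.92   7.85 322.75]
171 7 [638.77  12.52 171.82]
173 7 [632.72  12.64 171.45]
175 7 [626.71  15.78 171.29]
177 7 [620.45  15.88 172.22]
179 7 [614.43  16.02 171.73]
181 7 [581.29  11.63 346.41]
183 7 [602.02  19.19 173.86]
185 7 [596.35  19.4  171.2 ]
187 7 [590.2   19.49 171.76]
189 7 [584.1   22.59 172.66]
191 7 [577.97  22.67 173.33]
193 7 [572.01  22.82 172.73]
```

```bash
python3 -m handwheel '{"offset":[[0,0,-0.01],[0,0,-0.013],[0,0,-0.01],[0,0,0]],"roll":[0,0,0,0],"grip":[0,0,0,0]}'
python3 -m handwheel '{"offset":[[0,0,-0.002],[0,0,-0.002]],"roll":[0,0],"grip":[0,0]}'
python3 -c "
from h import *
for i in range(3): o=manip.get_obs();print(o['eef_pos'],o['force'],o['moment'])"
```

```text
time_s: 6.82
eef_pos: [462.1, 40.9, 293.4]
eef_rot: [0.076, 0.997, -0.0, -0.001]
force: [0.8, -0.3, -1.4]
width: 23.1
time_s: 7.08
eef_pos: [462.7, 41.3, 290.9]
eef_rot: [0.075, 0.997, 0.0, 0.0]
force: [-0.3, -0.2, -0.9]
width: 23.2
[462.72658618  41.29323018 290.93052848] [-0.26776584 -0.15307278 -0.87762191] [0.00056478 0.09854408 0.05989721]
[462.72658618  41.29323018 290.93052848] [-0.26776584 -0.15307278 -0.87762191] [0.00056478 0.09854408 0.05989721]
[462.72658618  41.29323018 290.93052848] [-0.26776584 -0.15307278 -0.87762191] [0.00056478 0.09854408 0.05989721]
```

```bash
cat > st.py <<'E'
from h import *
np.set_printoptions(precision=2,suppress=True)
o=manip.get_obs();print(o['eef_pos'],o['force'],o['moment'])
E
python3 -m handwheel '{"offset":[[0,0.0015,-0.002],[0,0,-0.002],[0,0,-0.001]],"roll":[0,0,0],"grip":[0,0,0]}';python3 st.py
python3 -m handwheel '{"offset":[[0,0,-0.001],[0,0,-0.001]],"roll":[0,0],"grip":[0,0]}';python3 st.py
python3 -m handwheel '{"offset":[[0,0,-0.001],[0,0,0]],"roll":[0,0],"grip":[0,0]}';python3 st.py
```

```text
time_s: 7.45
eef_pos: [462.5, 42.9, 285.6]
eef_rot: [0.075, 0.997, -0.0, -0.0]
force: [0.0, 0.2, -0.9]
width: 22.9
[462.52  42.89 285.57] [ 0.04  0.19 -0.88] [0.05 0.06 0.06]
time_s: 7.7
eef_pos: [462.6, 42.8, 283.7]
eef_rot: [0.075, 0.997, -0.0, 0.0]
force: [-0.0, 0.2, -1.8]
width: 23.0
[462.57  42.83 283.66] [-0.    0.18 -1.78] [0.   0.07 0.  ]
time_s: 7.95
eef_pos: [462.5, 42.8, 282.6]
eef_rot: [0.075, 0.997, -0.0, -0.0]
force: [0.2, -0.3, -1.5]
width: 23.0
[462.5   42.83 282.63] [ 0.16 -0.32 -1.49] [-0.    0.17 -0.03]
```

```bash
for i in 1 ; do python3 -m handwheel '{"offset":[[0,0,-0.001],[0,0,0]],"roll":[0,0],"grip":[0,0]}' >/dev/null;python3 st.py; done
python3 -m handwheel '{"offset":[[0,0,-0.001],[0,0,0]],"roll":[0,0],"grip":[0,0]}'>/dev/null;python3 st.py
python3 -m handwheel '{"offset":[[0,0,-0.0005],[0,0,0]],"roll":[0,0],"grip":[0,0]}'>/dev/null;python3 st.py
```

```text
[462.53  42.81 281.65] [-0.   -0.19 -1.85] [-0.01  0.07 -0.  ]
[462.53  42.82 280.63] [ 0.18  0.72 -1.75] [-0.01  0.07 -0.02]
[462.52  42.84 280.17] [ 0.28  0.35 -1.39] [0.02 0.04 0.02]
```

```bash
python3 -m handwheel '{"offset":[[0,0,-0.0005],[0,0,0]],"roll":[0,0],"grip":[0,0]}'>/dev/null;python3 st.py
python3 -m handwheel '{"offset":[[0,0,-0.0005],[0,0,0]],"roll":[0,0],"grip":[0,0]}'>/dev/null;python3 st.py
python3 -m handwheel '{"offset":[[0,0,-0.0005],[0,0,0]],"roll":[0,0],"grip":[0,0]}'>/dev/null;python3 st.py
```

```text
[462.53  42.83 279.65] [-0.65  0.06 -1.16] [0.02 0.12 0.02]
[462.54  42.82 279.14] [-0.15 -0.02 -2.21] [ 0.05  0.07 -0.  ]
[462.52  42.83 278.65] [-0.41  0.26 -1.91] [-0.02  0.13  0.01]
```

```bash
python3 -m handwheel '{"offset":[[0,0,-0.0005],[0,0,0]],"roll":[0,0],"grip":[0,0]}'>/dev/null;python3 st.py
python3 -m handwheel '{"offset":[[0,0,-0.0005],[0,0,0]],"roll":[0,0],"grip":[0,0]}'>/dev/null;python3 st.py
python3 -m handwheel '{"offset":[[0,0,-0.0005],[0,0,0]],"roll":[0,0],"grip":[0,0]}'>/dev/null;python3 st.py
```

```text
[462.53  42.84 278.15] [-0.68 -0.09 -1.29] [ 0.02  0.14 -0.01]
[462.57  42.83 277.71] [ 0.59 -0.12 -1.25] [-0.03  0.06 -0.02]
[462.56  42.83 277.25] [-0.09  0.04 -0.12] [-0.04  0.07 -0.06]
```

```bash
python3 -m handwheel '{"offset":[[0,0,0]],"roll":[0],"grip":[0]}'>/dev/null;python3 st.py
python3 -m handwheel '{"offset":[[0,0,-0.0005],[0,0,0]],"roll":[0,0],"grip":[0,0]}'>/dev/null;python3 st.py
python3 -m handwheel '{"offset":[[0,0,0]],"roll":[0],"grip":[0]}'>/dev/null;python3 st.py
```

```text
[462.58  42.82 277.26] [-0.61  0.83  0.07] [0.01 0.09 0.01]
[462.56  42.84 276.75] [-0.99  0.48  0.3 ] [-0.03 -0.02 -0.01]
[462.55  42.84 276.78] [ 0.34 -0.92 -0.23] [-0.    0.02  0.01]
```

```bash
python3 -m handwheel '{"offset":[[0.001,0,-0.0003],[0.003,-0.0005,-0.0002],[0.006,-0.001,0]],"roll":[0,0,0],"grip":[0,0,0]}'>/dev/null;python3 st.py
python3 -m handwheel '{"offset":[[0.0078,-0.0012,0]],"roll":[0],"grip":[0]}'>/dev/null;python3 st.py
```

```text
[472.77  41.31 276.31] [-1.93 -0.03  1.97] [-0.02  0.02  0.05]
[480.87  40.07 276.31] [-1.24  1.03  1.59] [ 0.05  0.06 -0.02]
```

```bash
python3 -m handwheel '{"offset":[[0.0078,-0.0012,0],[0.0078,-0.0012,0]],"roll":[0,0],"grip":[0,0]}'>/dev/null;python3 st.py
python3 -m handwheel '{"offset":[[0.0078,-0.0012,0],[0.0078,-0.0012,0]],"roll":[0,0],"grip":[0,0]}'>/dev/null;python3 st.py
```

```text
[496.62  37.63 276.25] [-2.5   0.31  3.  ] [0.02 0.09 0.06]
[512.06  35.22 276.22] [-3.62 -0.45  2.84] [-0.01  0.18 -0.05]
```

```bash
python3 -m handwheel '{"offset":[[0.0078,-0.0012,0.0002],[0.0078,-0.0012,0.0001]],"roll":[0,0],"grip":[0,0]}'>/dev/null;python3 st.py
python3 -m handwheel '{"offset":[[0.0078,-0.0012,0.0001],[0.0078,-0.0012,0.0001]],"roll":[0,0],"grip":[0,0]}'>/dev/null;python3 st.py
```

```text
[527.63  32.87 276.53] [-2.54 -0.51  2.99] [ 0.02  0.27 -0.03]
[543.22  30.46 276.75] [-3.64  0.23  2.54] [0.05 0.3  0.02]
```

```bash
python3 -m handwheel '{"offset":[[0.0078,-0.0012,0.0001],[0.0078,-0.0012,0.0001]],"roll":[0,0],"grip":[0,0]}'>/dev/null;python3 st.py
python3 -m handwheel '{"offset":[[0.0078,-0.0012,0.0001],[0.0078,-0.0012,0]],"roll":[0,0],"grip":[0,0]}'>/dev/null;python3 st.py
```

```text
[558.82  28.03 276.91] [-2.6   0.62  4.43] [ 0.08  0.49 -0.03]
[574.41  25.66 277.05] [-4.79  0.65  4.26] [ 0.09  0.59 -0.01]
```

```bash
python3 -m handwheel '{"offset":[[0.0078,-0.0012,0.0003]],"roll":[0],"grip":[0]}'>/dev/null;python3 st.py
python3 -m handwheel '{"offset":[[0.003,-0.0004,0.001],[0.001,0,0.004],[0,0,0.012],[0,0,0.01],[-0.02,0.003,0],[-0.035,0.0055,0],[-0.035,0.0055,0],[-0.0248,0.0034,-0.008]],"roll":[0,0,0,0,0,0,0,0],"grip":[0,0,0,0,0,0,0,0]}'
python3 - <<'E'
from h import *
p,d=manip.camera("scene");cv2.imwrite("pics/s5.png",p)
z=cv2.resize(p[140:250,270:410],None,fx=5.4,fy=5.4,interpolation=cv2.INTER_CUBIC);cv2.imwrite("pics/s5z.png",np.clip(z.astype(int)*2,0,255).astype(np.uint8))
E
python3 st.py
```

```text
[582.24  24.44 277.23] [-3.48  0.73  2.69] [0.08 0.5  0.03]
time_s: 13.82
eef_pos: [469.8, 41.7, 297.7]
eef_rot: [0.075, 0.997, 0.0, 0.001]
force: [0.6, 0.3, -0.9]
width: 23.3
[467.06  41.83 296.26] [-4.16  0.15 -2.73] [ 0.02  0.48 -0.01]
```

View pics/s5z.png

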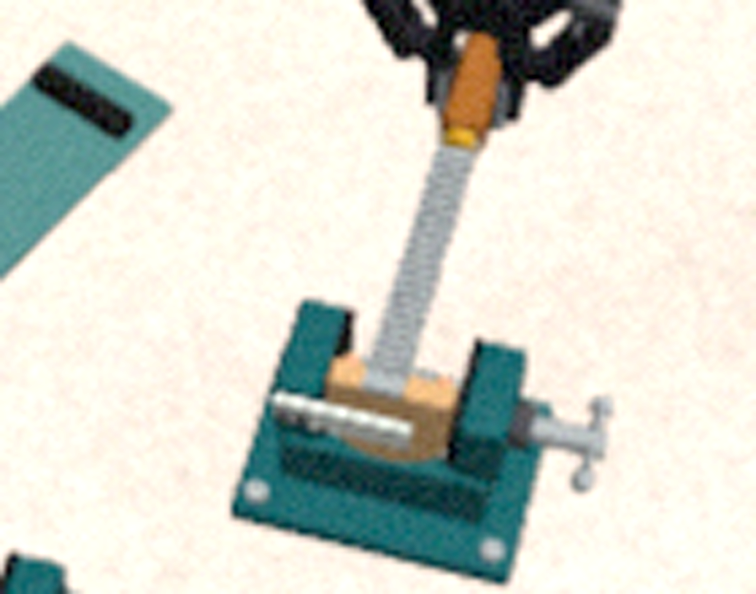

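```bash
python3 -m handwheel '{"offset":[[-0.009,0.0013,-0.005],[0,0,0],[0,0,0]],"roll":[0,0,0],"grip":[0,0,0]}'
python3 - <<'E'
from h import *
np.set_printoptions(precision=2,suppress=True)
o=manip.get_obs();e=o['eef_pos'];a=2*np.arctan2(o["eef_rot"][1],o["eef_rot"][0])-np.pi;print(e,np.degrees(a),o["force"],o["moment"])
p,d=manip.camera("scene");x,y=300,130
z=cv2.resize(p[y:y+100,x:x+80],None,fx=6,fy=6,interpolation=cv2.INTER_CUBIC);z=np.clip(z.astype(int)*2,0,255).astype(np.uint8)
ax=np.array([np.cos(a),np.sin(a),0]);ny=np.array([-ax[1],ax[0],0]);g=e-[0,0,156.1]
for u in(38,188):
  for s in(-10,10):
    q=proj("scene",g+u*ax+s*ny+[0,0,2.5])[0];cv2.circle(z,tuple(((q-[x,y]+.5)*6).astype(int)),2,(0,0,255),-1)
cv2.imwrite("pics/s6z.png",z)
p,d=manip.camera("top");P=cloud("top",d)
for v in range(169,194,2):
    r=P[v,298:315]; b=r[(r[:,2]>125)&(r[:,2]<170)]; print(v,len(b),b.mean(0) if len(b) else None)
E
```

```text
time_s: 14.25
eef_pos: [462.7, 42.8, 291.6]
eef_rot: [0.075, 0.997, 0.0, 0.0]
force: [-0.1, -0.4, -1.0]
width: 22.6
[462.7   42.77 291.58] -8.646130761060336 [-0.13 -0.44 -1.  ] [0.04 0.04 0.03]
169 0 None
171 7 [644.83  10.43 137.76]
173 7 [638.83  10.61 136.13]
175 6 [632.29  12.24 137.83]
177 7 [626.09  13.92 137.62]
179 7 [619.68  14.02 138.46]
181 6 [613.72  15.74 136.83]
183 6 [607.49  15.88 136.65]
185 7 [601.04  17.5  138.31]
187 7 [594.96  17.67 137.21]
189 6 [588.67  19.3  137.98]
191 7 [582.48  20.97 138.02]
193 7 [576.23  21.07 138.42]
```

View pics/s6z.png

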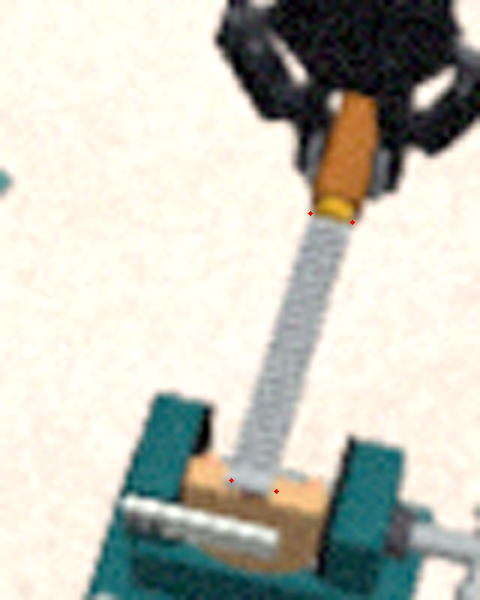

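```bash
python3 -m handwheel '{"offset":[[0,0,-0.007],[0,0,-0.005],[0,0,-0.0017],[0.001,0,-0.001],[0.003,-0.0005,-0.0004],[0.006,-0.001,-0.0001]],"roll":[0,0,0,0,0,0],"grip":[0,0,0,0,0,0]}'>/dev/null;python3 st.py
python3 -m handwheel '{"offset":[[0.0078,-0.0012,0],[0.0078,-0.0012,0.0001]],"roll":[0,0],"grip":[0,0]}'>/dev/null;python3 st.py
python3 -m handwheel '{"offset":[[0.0078,-0.0012,0],[0.0078,-0.0012,0.0001]],"roll":[0,0],"grip":[0,0]}'>/dev/null;python3 st.py
```

```text
[472.23  41.33 276.4 ] [-1.76  0.42  1.07] [ 0.01  0.04 -0.02]
[488.25  38.84 276.35] [-2.79  0.16  1.62] [-0.02  0.11 -0.04]
[503.7   36.44 276.32] [-2.69  0.06  2.14] [-0.03  0.11 -0.01]
```

```bash
python3 -m handwheel '{"offset":[[0.0078,-0.0012,0.0001],[0.0078,-0.0012,0.0001]],"roll":[0,0],"grip":[0,0]}'>/dev/null;python3 st.py
python3 -m handwheel '{"offset":[[0.0078,-0.0012,0.0001],[0.0078,-0.0012,0.0001]],"roll":[0,0],"grip":[0,0]}'>/dev/null;python3 st.py
```

```text
[519.24  34.04 276.52] [-3.21  0.5   2.47] [-0.01  0.24  0.02]
[534.83  31.65 276.73] [-2.28  0.12  1.94] [-0.01  0.29 -0.03]
```

```bash
python3 -m handwheel '{"offset":[[0.0078,-0.0012,0.0001],[0.0078,-0.0012,0.0001]],"roll":[0,0],"grip":[0,0]}'>/dev/null;python3 st.py
python3 -m handwheel '{"offset":[[0.0078,-0.0012,0.0001],[0.0078,-0.0012,0.0001]],"roll":[0,0],"grip":[0,0]}'>/dev/null;python3 st.py
python3 -m handwheel '{"offset":[[0.0078,-0.0012,0.0001],[0.0078,-0.0012,0.0001]],"roll":[0,0],"grip":[0,0]}'>/dev/null;python3 st.py
python3 -m handwheel '{"offset":[[0.003,-0.0004,0.001],[0.001,0,0.004],[0,0,0.012],[0,0,0.005],[-0.02,0.003,0],[-0.035,0.0055,0],[-0.035,0.0055,0],[-0.02,0.0031,-0.002]],"roll":[0,0,0,0,0,0,0,0],"grip":[0,0,0,0,0,0,0,0]}'
python3 -m handwheel '{"offset":[[-0.0132,0.0016,-0.005],[0,0,0],[0,0,0]],"roll":[0,0,0],"grip":[0,0,0]}';python3 st.py
```

```text
[550.43  29.25 276.9 ] [-2.18  1.49  3.05] [0.13 0.38 0.02]
[566.04  26.85 277.09] [-3.16  0.7   3.53] [ 0.1   0.41 -0.01]
[581.63  24.44 277.24] [-2.96  0.83  3.03] [0.05 0.47 0.04]
time_s: 17.85
eef_pos: [473.6, 41.4, 298.0]
eef_rot: [0.075, 0.997, 0.0, 0.0]
force: [1.0, 0.4, -1.3]
width: 23.2
time_s: 18.23
eef_pos: [462.6, 42.8, 292.5]
eef_rot: [0.075, 0.997, 0.0, 0.0]
force: [0.5, 0.1, -0.4]
width: 23.2
[462.61  42.79 292.5 ] [ 0.49  0.09 -0.36] [ 0.01  0.11 -0.05]
```

```bash
python3 -m handwheel '{"offset":[[0,0,-0.008],[0,0,-0.005],[0,0,-0.0017],[0.001,0,-0.001],[0.003,-0.0005,-0.0004],[0.006,-0.001,-0.0001]],"roll":[0,0,0,0,0,0],"grip":[0,0,0,0,0,0]}'>/dev/null;python3 st.py
python3 -m handwheel '{"offset":[[0.0078,-0.0012,0],[0.0078,-0.0012,0.0001]],"roll":[0,0],"grip":[0,0]}'>/dev/null;python3 st.py
python3 -m handwheel '{"offset":[[0.0078,-0.0012,0],[0.0078,-0.0012,0.0001]],"roll":[0,0],"grip":[0,0]}'>/dev/null;python3 st.py
python3 -m handwheel '{"offset":[[0.0078,-0.0012,0.0001],[0.0078,-0.0012,0.0001]],"roll":[0,0],"grip":[0,0]}'>/dev/null;python3 st.py
python3 -m handwheel '{"offset":[[0.0078,-0.0012,0.0001],[0.0078,-0.0012,0.0001]],"roll":[0,0],"grip":[0,0]}'>/dev/null;python3 st.py
```

```text
[472.2   41.32 276.39] [-0.94 -0.39  0.49] [-0.01  0.02  0.04]
[488.23  38.84 276.34] [-2.42  0.66  2.22] [-0.01  0.09 -0.01]
[503.75  36.42 276.34] [-2.25 -0.01  1.23] [0.02 0.11 0.06]
[519.27  34.06 276.52] [-2.6   0.54  2.51] [0.04 0.25 0.04]
[534.82  31.65 276.7 ] [-2.33 -0.81  2.34] [ 0.04  0.26 -0.03]
```

```bash
python3 -m handwheel '{"offset":[[0.0078,-0.0012,0.0001],[0.0078,-0.0012,0.0001]],"roll":[0,0],"grip":[0,0]}'>/dev/null;python3 st.py
python3 -m handwheel '{"offset":[[0.0078,-0.0012,0.0001],[0.0078,-0.0012,0.0001]],"roll":[0,0],"grip":[0,0]}'>/dev/null;python3 st.py
python3 -m handwheel '{"offset":[[0.0078,-0.0012,0.0001],[0.0078,-0.0012,0.0001]],"roll":[0,0],"grip":[0,0]}'>/dev/null;python3 st.py
python3 -m handwheel '{"offset":[[0.003,-0.0004,0.001],[0.001,0,0.004],[0,0,0.012],[0,0,0.005],[-0.02,0.003,0],[-0.035,0.0055,0],[-0.035,0.0055,0],[-0.02,0.0031,-0.002]],"roll":[0,0,0,0,0,0,0,0],"grip":[0,0,0,0,0,0,0,0]}'
python3 -m handwheel '{"offset":[[-0.0132,0.0016,-0.005],[0,0,0],[0,0,0]],"roll":[0,0,0],"grip":[0,0,0]}';python3 st.py
```

```text
[550.41  29.24 276.9 ] [-2.57  0.39  3.36] [ 0.03  0.38 -0.01]
[566.03  26.86 277.06] [-2.64  1.    2.34] [0.08 0.47 0.04]
[581.67  24.43 277.25] [-3.89  0.8   2.44] [ 0.09  0.45 -0.01]
time_s: 21.72
eef_pos: [473.6, 41.4, 298.0]
eef_rot: [0.075, 0.997, 0.0, 0.0]
force: [-0.0, 0.2, -0.7]
width: 22.9
time_s: 22.1
eef_pos: [462.6, 42.8, 292.5]
eef_rot: [0.075, 0.997, 0.0, 0.0]
force: [0.3, 0.2, -0.9]
width: 23.2
[462.61  42.8  292.5 ] [ 0.34  0.21 -0.94] [ 0.08  0.12 -0.03]
```

One more stroke as a margin, since the first one's force was less even.

```bash
python3 -m handwheel '{"offset":[[0,0,-0.008],[0,0,-0.005],[0,0,-0.0017],[0.001,0,-0.001],[0.003,-0.0005,-0.0004],[0.006,-0.001,-0.0002]],"roll":[0,0,0,0,0,0],"grip":[0,0,0,0,0,0]}'>/dev/null;python3 st.py
python3 -m handwheel '{"offset":[[0.0078,-0.0012,0],[0.0078,-0.0012,0.0001]],"roll":[0,0],"grip":[0,0]}'>/dev/null;python3 st.py
python3 -m handwheel '{"offset":[[0.0078,-0.0012,0],[0.0078,-0.0012,0.0001]],"roll":[0,0],"grip":[0,0]}'>/dev/null;python3 st.py
python3 -m handwheel '{"offset":[[0.0078,-0.0012,0.0001],[0.0078,-0.0012,0.0001]],"roll":[0,0],"grip":[0,0]}'>/dev/null;python3 st.py
python3 -m handwheel '{"offset":[[0.0078,-0.0012,0.0001],[0.0078,-0.0012,0.0001]],"roll":[0,0],"grip":[0,0]}'>/dev/null;python3 st.py
```

```text
[472.24  41.34 276.3 ] [-0.87  0.08  0.77] [0.02 0.03 0.01]
[488.23  38.85 276.24] [-2.25  0.02  1.51] [-0.    0.04  0.08]
[503.73  36.45 276.26] [-2.62  0.08  2.9 ] [ 0.07  0.16 -0.01]
[519.25  34.05 276.45] [-2.61  0.81  2.33] [-0.01  0.23  0.04]
[534.82  31.65 276.64] [-3.41  1.06  3.98] [ 0.05  0.31 -0.07]
```

```bash
python3 -m handwheel '{"offset":[[0.0078,-0.0012,0.0001],[0.0078,-0.0012,0.0001]],"roll":[0,0],"grip":[0,0]}'>/dev/null;python3 st.py
python3 -m handwheel '{"offset":[[0.0078,-0.0012,0.0001],[0.0078,-0.0012,0.0002]],"roll":[0,0],"grip":[0,0]}'>/dev/null;python3 st.py
python3 -m handwheel '{"offset":[[0.0078,-0.0012,0.0001],[0.0078,-0.0012,0.0001]],"roll":[0,0],"grip":[0,0]}'>/dev/null;python3 st.py
python3 -m handwheel '{"offset":[[0.003,-0.0004,0.001],[0.001,0,0.004],[0,0,0.012],[0,0,0.015],[-0.02,0.003,0.02],[-0.035,0.0055,0],[-0.035,0.0055,0],[-0.02,0.0031,0]],"roll":[0,0,0,0,0,0,0,0],"grip":[0,0,0,0,0,0,0,0]}'
python3 -m handwheel '{"offset":[[0,0,0],[0,0,0],[0,0,0]],"roll":[0,0,0],"grip":[0,0,0]}'
python3 - <<'E'
from h import *
np.set_printoptions(precision=2,suppress=True)
o=manip.get_obs();e=o['eef_pos'];a=2*np.arctan2(o["eef_rot"][1],o["eef_rot"][0])-np.pi;print(e,np.degrees(a),o["force"],o["moment"])
p,d=manip.camera("scene");cv2.imwrite("pics/s7.png",p)
z=cv2.resize(p[130:250,270:410],None,fx=5,fy=5,interpolation=cv2.INTER_CUBIC);cv2.imwrite("pics/s7z.png",np.clip(z.astype(int)*2,0,255).astype(np.uint8))
p,d=manip.camera("top");P=cloud("top",d);cv2.imwrite("pics/t7.png",p)
b=P[168:195,296:316].reshape(-1,3);b=b[(b[:,2]>150)&(b[:,2]<190)];print(len(b),np.polyfit(b[:,0],b[:,2],1),b[:,2].mean(),e[2]-153.6)
E
```

```text
[550.42  29.26 276.82] [-3.12  0.32  3.85] [0.05 0.32 0.02]
[566.04  26.87 277.06] [-3.61  0.07  3.42] [ 0.05  0.41 -0.03]
[581.65  24.43 277.22] [-3.2   0.27  3.49] [ 0.07  0.51 -0.  ]
time_s: 25.6
eef_pos: [473.6, 41.4, 330.7]
eef_rot: [0.075, 0.997, 0.0, 0.001]
force: [0.1, 0.6, -1.0]
width: 23.6
time_s: 25.98
eef_pos: [475.9, 41.2, 329.5]
eef_rot: [0.075, 0.997, 0.0, 0.0]
force: [0.7, 0.0, -1.8]
width: 23.0
[475.9   41.15 329.5 ] -8.648168351064719 [ 0.74  0.04 -1.83] [-0.01  0.14  0.04]
137 [ -0.01 181.92] 175.40674488862285 175.89871077056793
```

View pics/s7z.png

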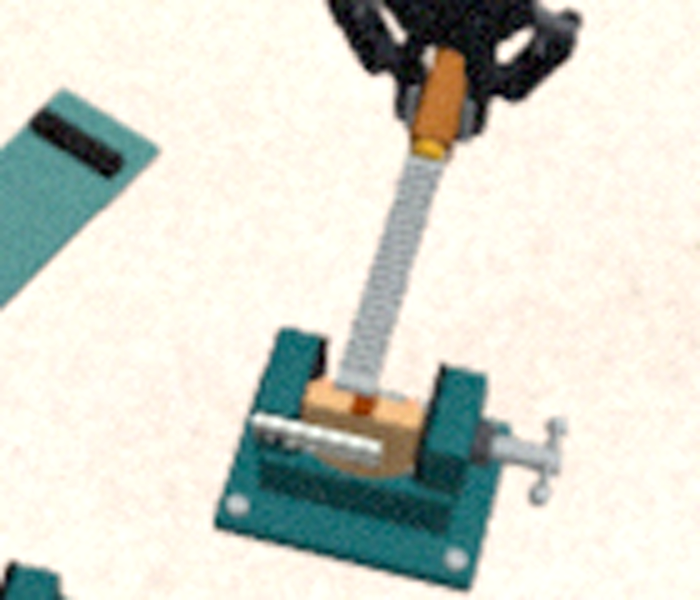

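```bash
python3 -m handwheel '{"offset":[[-0.001,-0.015,0],[-0.004,-0.03,0],[-0.004,-0.04,0],[-0.004,-0.045,0],[-0.004,-0.045,0],[-0.004,-0.04,0],[-0.003,-0.025,0],[-0.0012,-0.0119,0]],"roll":[-2,-3,-3,-3,-3,-3,-2,-2.2],"grip":[0,0,0,0,0,0,0,0]}'
python3 -m handwheel '{"offset":[[0,0,-0.015],[0,0,-0.03],[0,0,-0.03],[0,0,-0.02],[0,0,-0.01],[0,0,0],[0,0,0]],"roll":[0,0,0,0,0,0,0],"grip":[0,0,0,0,0,0,0]}'
python3 - <<'E'
from h import *
np.set_printoptions(precision=2,suppress=True)
o=manip.get_obs();e=o['eef_pos'];a=2*np.arctan2(o["eef_rot"][1],o["eef_rot"][0])-np.pi;print(e,np.degrees(a),o["force"],o["moment"])
p,d=manip.camera("scene");cv2.imwrite("pics/s8.png",p)
z=cv2.resize(p[130:220,220:320],None,fx=6.6,fy=6.6,interpolation=cv2.INTER_CUBIC);cv2.imwrite("pics/s8z.png",np.clip(z.astype(int)*2,0,255).astype(np.uint8))
E
```

```text
time_s: 27.08
eef_pos: [449.4, -212.6, 329.1]
eef_rot: [0.26, 0.966, -0.0, -0.0]
force: [0.2, -0.2, -0.8]
width: 23.3
time_s: 27.95
eef_pos: [450.3, -210.6, 225.0]
eef_rot: [0.257, 0.966, -0.0, 0.001]
force: [1.2, -0.2, -1.1]
width: 22.8
[ 450.33 -210.57  225.01] -29.810988743037765 [ 1.23 -0.18 -1.07] [ 0.06  0.06 -0.02]
```

View pics/s8z.png

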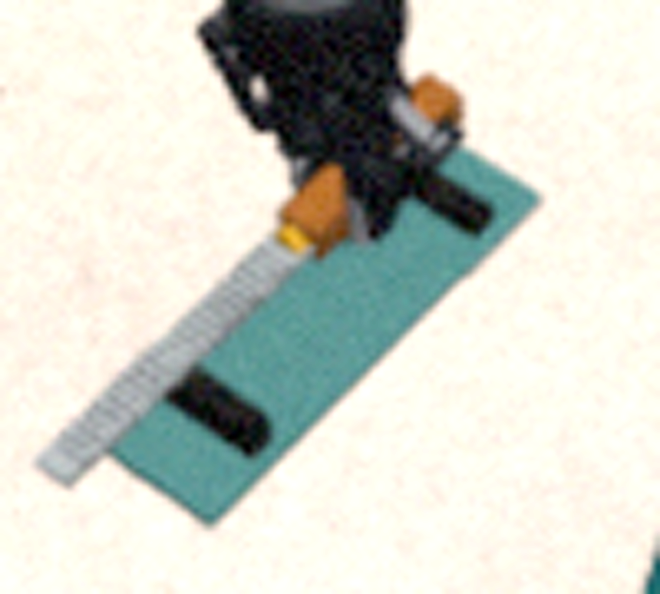

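```bash
python3 -m handwheel '{"offset":[[0.0003,-0.0002,-0.012],[0,0,-0.012],[0,0,-0.007],[0,0,-0.003],[0,0,-0.0015],[0,0,0]],"roll":[0,0,0,0,0,0],"grip":[0,0,0,0,0,0]}';python3 st.py
python3 -m handwheel '{"offset":[[0,0,-0.0005],[0,0,-0.0005],[0,0,0]],"roll":[0,0,0],"grip":[0,0,0]}';python3 st.py
```

```text
time_s: 28.75
eef_pos: [450.3, -210.9, 188.9]
eef_rot: [0.257, 0.966, -0.0, 0.0]
force: [0.0, -0.4, -1.1]
width: 23.4
[ 450.32 -210.93  188.89] [ 0.01 -0.37 -1.12] [ 0.03  0.1  -0.01]
time_s: 29.12
eef_pos: [450.4, -210.9, 188.1]
eef_rot: [0.257, 0.966, -0.0, 0.0]
force: [0.5, -0.0, 0.2]
width: 23.2
[ 450.36 -210.94  188.11] [ 0.5  -0.02  0.2 ] [ 0.05  0.08 -0.04]
```

Contact with the bars has just begun. I'll lower slightly more, then open.

```bash
python3 -m handwheel '{"offset":[[0,0,-0.0003],[0,0,0]],"roll":[0,0],"grip":[0,0]}';python3 st.py
python3 -m handwheel '{"offset":[[0,0,0],[0,0,0],[0,0,0],[0,0,0]],"roll":[0,0,0,0],"grip":[0.028,0.034,0.045,0.055]}';python3 st.py
python3 -m handwheel '{"offset":[[0,0,0],[0,0,0.01],[0,0,0.03],[0,0,0.04],[0,0,0.05],[-0.03,0,0.05],[-0.05,-0.02,0.02],[-0.05,-0.03,0]],"roll":[0,0,0,0,0,0,0,0],"grip":[0.06,0.06,0.06,0.06,0.06,0.06,0.06,0.06]}'
python3 -m handwheel '{"offset":[[-0.04,-0.05,0],[-0.03,-0.05,0],[-0.01,-0.05,0],[0,-0.03,0],[0,-0.02,0],[0,0,0],[0,0,0],[0,0,0]],"roll":[0,0,0,0,0,0,0,0],"grip":[0.06,0.06,0.06,0.06,0.06,0.06,0.06,0.06]}'
python3 - <<'E'
from h import *
np.set_printoptions(precision=2,suppress=True)
def cl(n,im,hp):
    H,S,V=cv2.split(cv2.cvtColor(im,cv2.COLOR_BGR2HSV))
    m=((H>5)&(H<20)&(S>130)).astype(np.uint8);k,l,st,ce=cv2.connectedComponentsWithStats(m);i=l[hp[1],hp[0]]
    ys,xs=np.nonzero(l==i);W=ray(n,np.c_[xs,ys],44)[:,:2];m0=W.mean(0);v=np.linalg.svd(W-m0)[2][0];return len(xs),m0,np.degrees(np.arctan2(v[1],v[0]))
for n,hp,(x,y,w,h) in(("scene",(277,162),(150,130,260,160)),("top",(377,240),(260,115,230,160))):
    p,d=manip.camera(n);cv2.imwrite(f"pics/{n}9.png",p)
    q=cv2.imread(f"pics/{n}0.png")
    print(n,cl(n,q,hp),cl(n,p,hp))
    a=lambda I:cv2.resize(I[y:y+h,x:x+w],None,fx=3,fy=1.8*3/1.8)
    z=cv2.resize(p[y:y+h,x:x+w],None,fx=3,fy=3,interpolation=cv2.INTER_CUBIC);cv2.imwrite(f"pics/{n}9z.png",np.clip(z.astype(int)*2,0,255).astype(np.uint8))
    df=cv2.absdiff(p,q).max(2);df=cv2.medianBlur(df,3)
    k,l,st,ce=cv2.connectedComponentsWithStats((df>35).astype(np.uint8));print([s.tolist() for s in st[1:] if s[4]>6])
E
python3 st.py
```

```text
time_s: 29.38
eef_pos: [450.3, -210.9, 188.1]
eef_rot: [0.257, 0.966, -0.0, 0.0]
force: [-2.8, 0.3, 4.6]
width: 23.2
[ 450.34 -210.92  188.1 ] [-2.76  0.25  4.58] [ 0.19  0.4  -0.05]
time_s: 29.88
eef_pos: [450.2, -210.9, 187.4]
eef_rot: [0.257, 0.966, 0.0, -0.0]
force: [0.2, -0.0, -1.0]
width: 55.1
[ 450.25 -210.87  187.4 ] [ 0.16 -0.03 -0.98] [-0.   -0.01  0.05]
time_s: 30.88
eef_pos: [319.3, -260.9, 390.4]
eef_rot: [0.256, 0.967, -0.001, 0.002]
force: [-0.2, -1.0, -1.4]
width: 59.9
time_s: 31.88
eef_pos: [241.5, -458.7, 387.9]
eef_rot: [0.257, 0.966, -0.0, 0.0]
force: [0.8, 0.9, 0.1]
width: 60.2
scene (276, array([ 437.66, -199.27]), np.float64(-28.364616424794953)) (269, array([ 439.67, -197.2 ]), np.float64(-29.948448148618976))
[[192, 0, 3, 4, 7], [345, 0, 10, 17, 152], [374, 0, 24, 97, 799], [157, 4, 55, 68, 1704], [177, 15, 17, 7, 46], [329, 22, 8, 26, 82], [348, 38, 8, 3, 20], [348, 53, 2, 4, 7], [356, 54, 7, 7, 15], [364, 73, 5, 4, 8], [344, 76, 4, 2, 7], [361, 85, 2, 6, 11]]
top (228, array([ 429.65, -204.36]), np.float64(150.62716456491682)) (224, array([ 431.65, -202.2 ]), np.float64(148.63439136298288))
[[369, 236, 6, 11, 16], [425, 293, 166, 107, 7300], [298, 322, 29, 22, 226], [268, 332, 25, 68, 586], [299, 338, 4, 3, 9], [289, 341, 6, 10, 29], [303, 340, 10, 9, 21], [523, 340, 12, 14, 26], [580, 344, 37, 30, 506], [562, 353, 11, 12, 78], [628, 357, 12, 43, 311], [330, 362, 3, 3, 7], [571, 365, 7, 8, 16], [604, 368, 12, 6, 26], [295, 371, 25, 27, 61], [338, 370, 4, 9, 15], [618, 374, 9, 4, 22], [348, 380, 13, 20, 142], [569, 380, 43, 11, 176], [617, 381, 4, 3, 8], [333, 382, 10, 16, 51], [325, 387, 9, 6, 16], [575, 394, 18, 6, 54]]
[ 241.44 -458.88  387.86] [-0.04 -0.1   0.9 ] [ 0.03  0.02 -0.03]
```

View pics/scene9z.png

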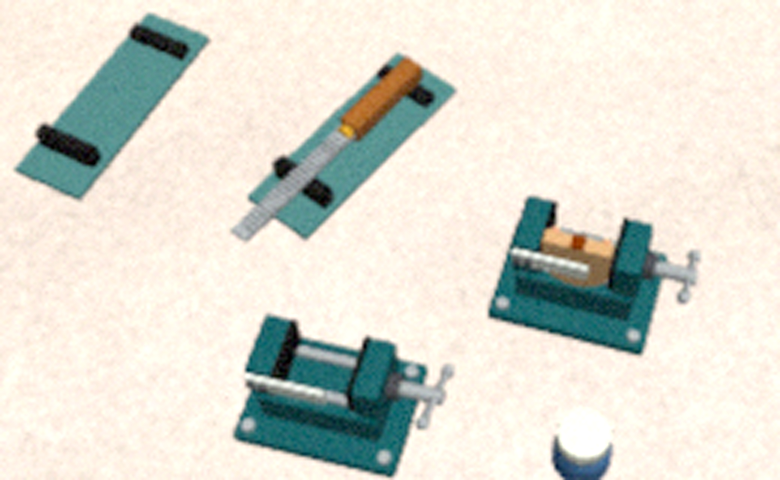

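View pics/top9z.png

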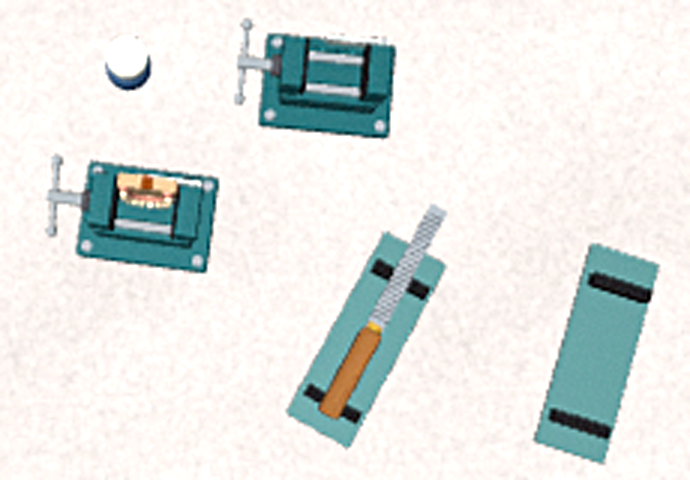

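```bash
python3 -c "
from rig import manip
print(manip.job_done())"
```

```text
the job is handed in; nothing more can be done
None
```

I filed the seam with four long strokes towards the stop, put the file back on its rest, and handed the job in at about 32 s.

- **Strokes:** each ran about 120 mm along the blade, from roughly 13 mm short of the toe to about 12 mm from the blade's handle end. I lifted the file about 20 mm or more before every return.
- **Pressing force:** strokes two to four pressed at about 2 to 5.4 N. The first was less even, at about 3 to 6 N, which is why I added the fourth. The friction always pushed the model towards the stop.
- **Level:** the overhead depth readings showed the blade level to within about half a degree after the first and last strokes.
- **Last checks:** comparing pictures from before and after, neither camera showed any change at the vise, model, jar, spare or house. The file lies on both bars of its own rest and the gripper is well clear.
- **File position:** it is about 3 mm sideways and 1.5 to 2° off where I found it at the handle, probably from how the gripper centred on it. I left it rather than risk another grasp.
- **Camera disagreement:** the top camera read about 4 mm low in y against the arm. I used the scene camera, which agreed with the arm to about 2 mm.

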